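# Clear the feed shelf and load a plate into the drying rack

### The arm

A 6-joint arm with a two-finger parallel gripper is mounted at the origin on the work surface. World frame = base frame: x ahead of the robot, y to its left, z up, the work surface at z = 0. Lengths are in m, angles in rad, forces in N, time in s.
With the tool pointing down it reaches from about 0.25 to 0.775 m from the base axis. Payload 4 kg.
Tool frame: the origin (TCP) lies between the finger pads; the fingertips stand 22 mm ahead of it and the grasp point (between the pads) lies 3 mm ahead of it; x points along the fingers, z is the direction in which the jaws open and shut, and the axes are right-handed (so a half turn about x gives the same grasp; the last joint's range is limited). The gripper opens to 94 mm and grips with 3 to 60 N. Pads are 16 mm wide; open, the fingers measure 119 mm over their backs; the gripper's body (75 mm by 177 mm) begins 78 mm behind the grasp point.
Start: joints at [-1.333, 0.087, 1.371, -0, 1.684, -0.103], TCP at [0.184, -0.518, 0.228] pointing down, gripper open.
Joint ranges: [-3.1, 3.1], [-0.76, 2.03], [0.27, 2.55], [-1.08, 4.22], [0.17, 2.65], [-2.57, 2.57]. Speed limits (rad/s): [2.79, 2.79, 3.14, 3.14, 3.14, 3.14].

### API

Orientations are given as a unit quaternion [w, x, y, z].
In Python, from cell import readout, get_image, camera_model, ticket, spotter gives the robot as it stands.
- The arm moves only by the tool drive_tool, never from a script. Its argument "series" is one flat list of numbers, 7 for each row, row after row: the shift along the tool's x, y, z in units of 0.15 m (1.0 is 0.15 m), then the turn, a rotation vector about the tool's x, y, z in units of 360 degrees (1.0 is 360 degrees), then the gripper's target within -1 to 1 (fully open at 1, half-way at 0, shut at -1). A call has 1 to 5 rows; each row is the pose to reach, as a shift and turn from the pose measured when the call began, along the tool's axes at that moment, turning the shorter way round; what a row does not reach only later rows make up. A row lasts 1/8 s, in which the tool goes at most 62.5 mm and 10.7 degrees, less where a joint would pass 70% of its speed; a pose out of reach is approached as far as the arm can. A call with a number of a shift or a turn outside -1 to 1 is refused whole. A call with a gripper value outside its range is refused whole. The fingers move at their own pace and stop on an object; "force" is the grip in N (left out, the last holds). Time passes only in rows, so rows that repeat a pose let the fingers close. It gives the time, the measured TCP pose, the force and the opening at its end, in the units of the state.
- readout.get_obs(): the state, without advancing time (a new reading comes with each control period).
- get_image(name): name is "scene" or "top" or "wrist"; returns (picture, depth): 480x640x3 uint8, red, green, blue; 480x640 float32, m along the optical axis (not along the pixel's ray), 0 where there is no reading.
- camera_model(name): a dict with "K" (3x3 intrinsics, pixels), "D" ([k1, k2, p1, p2, k3] as OpenCV has them; the pictures are not rectified), "cam_to_world" (4x4, takes a point from camera to world coordinates); the wrist camera has in their place "hand_eye" (4x4, takes a point from camera to tool coordinates, whose origin is the TCP and whose axes are the tool frame's). Camera axes: x right, y down, z forward; pixel columns grow to the right and rows downward; lengths in m; the calibration is good to about 2 mm. A picture is of the moment at which its call begins: read the wrist's pose just before it. camera_model takes no time and is no camera call.
- ticket.job_done(): hands the job in, once; it reports no verdict.
Trained networks look in the newest picture that a camera, given by its name, has taken for a name from the list of things; names that differ only in an ending like _2 or _b are one class to them, and where a whole thing is asked for, a point or a joint stands for the part that bears it (a point fixed in the world has none). Each returns a list of dicts, best first, with "score" (0 to 1); they miss things now and then, are a little off and sometimes report something else, mostly with a low value. They report only what shows in the picture. A call takes as long as a camera call.
- spotter.find_in(camera, thing): "at" ([row, column] in pixels, amid what is visible of it).
- spotter.cut_out(camera, thing): "region" (480x640 bool, what is visible of it) and "at" ([row, column] in pixels, amid what is visible of it).
- spotter.spot_point(camera, thing): "at" ([row, column] in pixels: a listed point, or the origin of a listed thing).
The state is a dict: "t": time; "qpos": joint angles; "qvel": joint speeds; "joint_efforts": joint torques, N m; "ee_pos": TCP position; "tcp_rot": TCP orientation; "wrist_force": force on the tool from outside, world axes, zero at the start; "ft_torque": the same for the moment, N m; "width": finger opening in m.
Only numpy, scipy, OpenCV 4.12 (cv2) and the standard library are available. Lean on these libraries where they do the work, as an engineer would, in place of code of your own. Each camera call takes 0.05 s, during which the arm holds its last target.

### The job

A green jar has been left on the feed shelf of the drying rack: keep it upright and stand it out of the way on the round cork coaster. Then carry the loose white drying plate level to the cleared feed shelf (its black centre grip is for carrying), lay it there with its red tab facing out of the rack and let go, then slide it by the tab fully home in the upper slot. Last, swing the yellow keeper arm fully shut across the front of the rack, let go, and leave the other plate and jars where they are.

Things in the scene. Friction and masses are not known exactly. Their poses are not given: they have to be found in the camera images.
- rack: Drying rack fixed to the table, grey base 150 x 164 mm, two horizontal slots, clear roof. Height and yaw vary. Origin on its centre line, plumb below the centre of a home plate; z up, its -x points out of the loading side (to the robot). Upper slot floor at z = 110 mm runs forward, flat, as the feed shelf to x = -185. Roof from x = -39 to +75, underside 46 mm, top 54 mm above that floor.
- feed_spot (a point): Point on the feed shelf's surface at rack x = -115 mm, y = 0; axes as the rack's. A plate set straight down here clears the roof edge by 11 mm. A hand on the centre grip cannot follow the plate further in, while a hand on the tab can. Side rails 8 mm high, 140 mm apart inside, guide the plate on the shelf and in the slot.
- home_spot (a point): Point on the upper slot's floor at rack x = 0, y = 0; axes as the rack's. The plate's origin comes here (up to 1 mm beyond) when its rim meets the dark rear stop, whose face is at rack x = +66 mm, 14 mm high.
- plate: Loose white ceramic disc 130 mm across, 8 mm thick, about 0.25 kg, on the trivet. Origin at the centre of its underside, z up. On top in the middle a black upright grip bar, 34 mm along x, 14 mm along y; near the rim, centred at x = -58 mm, a red upright tab, 24 mm along x, 10 mm along y. Both stand 8 to 40 mm above the underside. In the rack its -x must point along the rack's -x.
- plate_grip (a point): Top centre of the black centre grip of the loose plate, 40 mm above the plate's underside; axes as the plate's.
- plate_tab (a point): Top centre of the red tab of the loose plate, 40 mm above the plate's underside; axes as the plate's.
- jar: Closed green glass jar with green lid, 60 mm across, 90 mm high, about 0.3 kg, standing on the feed shelf. Origin at the centre of its underside, z up.
- coaster: Round cork coaster fixed to the table, 110 mm across, 5 mm thick; origin at the centre of its underside. The jar's new place, on one side of the rack or the other.
- trivet: Round wooden trivet fixed to the table, 100 mm across, 20 mm high, under the plate at the start; origin at the centre of its underside.
- keeper (a joint): Yellow keeper arm, rad: 0 = shut, along the rack's -y across the slot's front; 1.57 = open, along the rack's -x (shuts counter-clockwise from above). Stops at 0 and 1.6; stays where left, about 0.5 N to move. Pivot at rack x = -85, y = +92. Arm 100 mm long, 14 wide, from 14 to 26 mm above the feed shelf: it passes over a plate's disc but not through a tab in its way.
- keeper_hinge (a point): Pivot axis of the keeper (vertical) at rack x = -85, y = +92 mm, at the height of the arm's top.
- keeper_knob (a point): Top centre of the round upright yellow post on the keeper arm, 16 mm across and standing 32 mm above the arm, 60 mm from the pivot.
- lower_plate: An identical plate already home in the lower slot; leave alone.
- tall_jar: Tall clear jar, 76 mm across, 130 mm high, bystander.
- spice_jar: Amber jar, 66 mm across, 95 mm high, bystander.
- small_jar: Small clear jar with brass lid, 54 mm across, 50 mm high, near the robot, bystander.

How it is judged:
By the outcome, as a careful person would: the job done as asked, in the order asked, and still so for the second after the job is handed in, with the robot touching nothing.
It also fails if it takes over 72 s, if anything falls off the work surface, if the arm or the gripper's body presses on something with over 40 N, if the wrist force passes 120 N, or if a joint passes its speed limit or range.

## Working session

There is one attempt and no reset: what is moved stays moved. The work goes in short steps, Python scripts to look and compute and a tool call to move; the robot and the scene stay as the last step left them, time stands still between calls to the robot, and variables do not carry over. Pictures are saved under pics/ and viewed, and the job is handed in when it is done.

Besides the shell and the picture viewer there is one more tool, called after "Request:" in YAML: its name, and indented under it one key for each argument. drive_tool: Moves the arm, as the interface text tells. Shifts and turns lie within -1 to 1; 1 stands for 0.15 m of shift or 360 degrees of turn. Its arguments: {"type":"object","properties":{"series":{"type":"array","items":{"type":"number","minimum":-1,"maximum":1}},"force":{"type":"number"}},"required":["series"]}

```bash
ls -la; mkdir -p pics; cat > h.py <<'E'
import numpy as np, cv2
from cell import readout,get_image,camera_model,ticket,spotter
from scipy.spatial.transform import Rotation as R
def save(img,n): cv2.imwrite('pics/'+n+'.png',img[:,:,::-1])
def tool():
    o=readout.get_obs();q=o['tcp_rot'];T=np.eye(4);T[:3,:3]=R.from_quat([q[1],q[2],q[3],q[0]]).as_matrix();T[:3,3]=o['ee_pos'];return T
def c2w(name):
    m=camera_model(name)
    return m['cam_to_world'] if name!='wrist' else tool()@np.array(m['hand_eye'])
def ray(name,rc,T=None):
    m=camera_model(name);T=np.array(c2w(name)) if T is None else T
    p=cv2.undistortPoints(np.array([[[rc[1],rc[0]]]],float),np.array(m['K'],float),np.array(m['D'],float))[0,0]
    return T[:3,3],T[:3,:3]@np.array([p[0],p[1],1.])
def atdepth(name,rc,d,T=None):
    o,v=ray(name,rc,T);return o+v*d
def atz(name,rc,z,T=None):
    o,v=ray(name,rc,T);return o+v*(z-o[2])/v[2]
def tri(rays):
    A=np.zeros((3,3));b=np.zeros(3)
    for o,v in rays:
        v=v/np.linalg.norm(v);P=np.eye(3)-np.outer(v,v);A+=P;b+=P@o
    x=np.linalg.solve(A,b)
    return x,[np.linalg.norm((np.eye(3)-np.outer(v,v)/(v@v))@(x-o)) for o,v in rays]
def cloud(name,depth,region,T=None):
    m=camera_model(name);T=np.array(c2w(name)) if T is None else T
    r,c=np.nonzero(region&(depth>0));
    p=cv2.undistortPoints(np.stack([c,r],1).astype(float)[:,None],np.array(m['K'],float),np.array(m['D'],float))[:,0]
    d=depth[r,c][:,None];X=np.hstack([p*d,d]);return X@T[:3,:3].T+T[:3,3]
def project(name,P,T=None):
    m=camera_model(name);T=np.array(c2w(name)) if T is None else T
    W=np.linalg.inv(T);rv=cv2.Rodrigues(W[:3,:3])[0]
    return cv2.projectPoints(np.atleast_2d(P).astype(float),rv,W[:3,3],np.array(m['K'],float),np.array(m['D'],float))[0][:,0]
E
python3 - <<'E'
from h import *
np.set_printoptions(precision=4,suppress=True)
print(readout.get_obs())
for n in ['scene','top']:
    i,d=get_image(n);save(i,n+'0');np.save(n+'0.npy',d);print(n,camera_model(n)['cam_to_world'])
print(tool())
E
```

```text
total 12
drwxr-xr-x  3 agent agent 4096 Dec  7 01:02 .
drwxr-xr-x 23 root  root  4096 Dec  7 01:02 ..
drwxr-xr-x  2 agent agent 4096 Dec  7 01:02 pics
{'t': 0.0, 'qpos': array([-1.3331,  0.088 ,  1.3722, -0.    ,  1.6836, -0.1031]), 'qvel': array([-0.0003,  0.0007, -0.001 ,  0.0001,  0.0007,  0.0007]), 'joint_efforts': array([  0.0001, -34.0181, -30.2425,   0.0719,   0.0331,  -0.0002]), 'ee_pos': array([ 0.1837, -0.5179,  0.2263]), 'tcp_rot': array([ 0.577 ,  0.4085,  0.5781, -0.4075]), 'wrist_force': array([-0.5485,  0.1205,  0.2434]), 'ft_torque': array([ 0.05  ,  0.003 , -0.0055]), 'width': 0.09393539118474833}
scene [[-0.8554  0.2892 -0.4297  1.0618]
 [ 0.5176  0.5046 -0.691   0.8711]
 [ 0.017  -0.8135 -0.5813  0.8892]
 [ 0.      0.      0.      1.    ]]
top [[-0.0113 -0.9971  0.0757  0.4369]
 [-0.9999  0.0106 -0.0097  0.0009]
 [ 0.0089 -0.0758 -0.9971  1.3037]
 [ 0.      0.      0.      1.    ]]
[[-0.0005  0.9425  0.3342  0.1837]
 [ 0.0019  0.3342 -0.9425 -0.5179]
 [-1.      0.0002 -0.002   0.2264]
 [ 0.      0.      0.      1.    ]]
```

View pics/scene0.png

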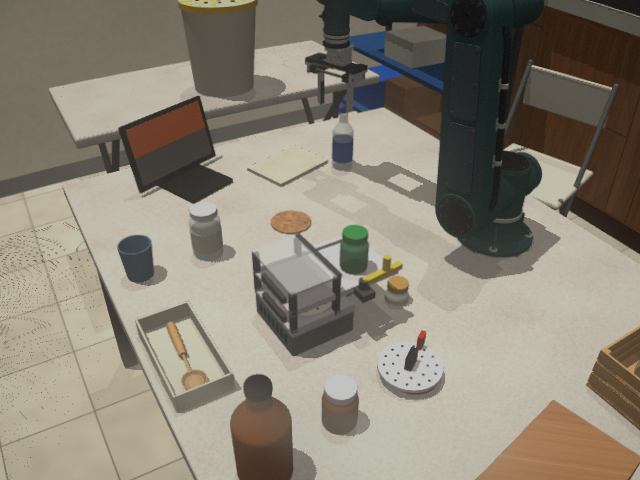

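View pics/top0.png

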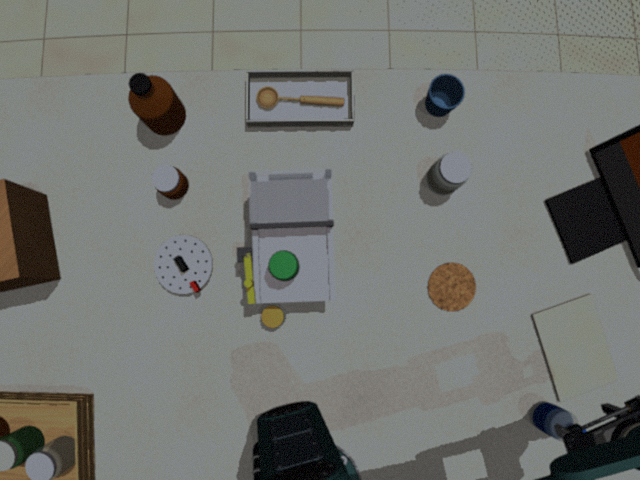

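The scene shows the green jar on the feed shelf (top 265,283), the plate on its trivet at left (top 265,183, tab at 287,195), the coaster at right (top 287,452), the keeper open at (278,249), and the small jar near the shelf front (317,272).

```bash
cat > m1.py <<'E'
from h import *
np.set_printoptions(precision=4,suppress=True)
res={}
D={}
for n in ['scene','top']:
    i,d=get_image(n);D[n]=d
    for p in ['feed_spot','home_spot','plate','plate_grip','plate_tab','jar','coaster','trivet','keeper_hinge','keeper_knob','rack']:
        r=spotter.spot_point(n,p)
        res[n,p]=[(np.round(x['at'],1).tolist(),round(x['score'],2)) for x in r[:3]]
for p in ['feed_spot','home_spot','plate','plate_grip','plate_tab','jar','coaster','trivet','keeper_hinge','keeper_knob','rack']:
    print(p,res['scene',p][:2],res['top',p][:2])
    if res['scene',p] and res['top',p]:
        x,e=tri([ray(n,res[n,p][0][0]) for n in ['scene','top']]);print('   ',x,np.round(e,4))
E
python3 m1.py; python3 -c "
from h import *
print(readout.get_obs()['t'])"
```

```text
feed_spot [([258.6, 345.5], 0.91)] [([267.0, 291.9], 0.97)]
    [0.4896 0.0353 0.1264] [0.0043 0.0043]
home_spot [([276.2, 306.4], 0.59)] []
plate [([365.4, 409.4], 0.58)] [([215.8, 293.5], 0.18)]
    [ 0.5272  0.1301 -0.0475] [0.1246 0.1246]
plate_grip [([351.3, 411.5], 0.85)] [([264.5, 177.5], 0.9)]
    [0.4974 0.2812 0.0683] [0.0018 0.0018]
plate_tab [([333.3, 423.0], 0.62), ([316.5, 304.5], 0.24)] [([287.9, 194.6], 0.65)]
    [0.4454 0.2475 0.0622] [0.0012 0.0012]
jar [([266.5, 349.7], 0.75), ([259.6, 346.6], 0.64)] [([266.7, 283.3], 0.8)]
    [0.4904 0.0531 0.1174] [0.004 0.004]
coaster [([221.3, 293.8], 0.61)] [([288.2, 447.7], 0.66)]
    [ 0.4389 -0.3029  0.0115] [0.001 0.001]
trivet [] [([263.3, 181.7], 0.27)]
keeper_hinge [([278.4, 368.3], 0.95), ([297.4, 305.2], 0.31)] [([253.9, 246.6], 0.66)]
    [0.508  0.1296 0.1463] [0.0051 0.0051]
keeper_knob [([220.9, 294.7], 0.59), ([258.9, 385.5], 0.58)] []
rack [([317.2, 305.9], 0.98)] [([216.5, 293.5], 0.88)]
    [0.5992 0.0392 0.0121] [0.0042 0.0042]
1.3
```

```bash
python3 - <<'E'
from h import *
np.set_printoptions(precision=4,suppress=True)
D={n:np.load(n+'0.npy') for n in ['top','scene']}
for n in D:
    i=cv2.imread(f'pics/{n}0.png'); 
    c=cloud(n,D[n],np.ones((480,640),bool)); 
    full=np.full((480,640,3),np.nan); r,cc=np.nonzero(D[n]>0); full[r,cc]=c; np.save(n+'_xyz.npy',full)
t=np.load('top_xyz.npy');s=np.load('scene_xyz.npy')
def pr(a,pts):
    for k,(r,c) in pts.items():
        w=a[r-1:r+2,c-1:c+2].reshape(-1,3);print(k,np.nanmedian(w,0))
pr(t,dict(shelf1=(245,310),shelf2=(290,300),shelf3=(290,265),shelf4=(245,265),jarlid=(265,283),plate=(250,190),plate2=(270,205),grip=(265,179),tab=(287,195),coaster=(287,452),small=(317,272),table=(340,220),table2=(260,380),roof=(200,290),tall=(167,455),spice=(175,167),knob=(260,249)))
pr(s,dict(plate=(375,410),coaster=(222,291),table=(300,450),table2=(200,280),jarlid=(235,354),small=(286,398),knob=(259,387)))
i=cv2.imread('pics/top0.png')[140:340,130:480];cv2.imwrite('pics/topc.png',cv2.resize(i,None,fx=2.2,fy=2.2,interpolation=2))
i=cv2.imread('pics/scene0.png')[200:400,240:460];cv2.imwrite('pics/scenec.png',cv2.resize(i,None,fx=3,fy=3,interpolation=2))
E
```

```text
shelf1 [0.5306 0.0009 0.117 ]
shelf2 [0.4398 0.0222 0.114 ]
shelf3 [0.4405 0.0929 0.1143]
shelf4 [0.5316 0.0922 0.1151]
jarlid [0.4867 0.0519 0.2057]
plate [0.5296 0.264  0.0272]
plate2 [0.4854 0.2304 0.029 ]
grip [0.4953 0.2815 0.062 ]
tab [0.4483 0.2467 0.0606]
coaster [ 0.4422 -0.3148  0.0034]
small [0.383  0.0837 0.05  ]
table [ 0.3308  0.2026 -0.0002]
table2 [ 0.5047 -0.1554  0.0009]
roof [0.6153 0.0391 0.1656]
tall [ 0.6872 -0.2985  0.1291]
spice [0.6829 0.3007 0.0943]
knob [0.5003 0.1225 0.1416]
plate [0.5128 0.3007 0.0291]
coaster [ 0.4417 -0.3118  0.0054]
table [0.2766 0.1481 0.0003]
table2 [ 0.4117 -0.4336 -0.001 ]
jarlid [0.493  0.0603 0.2041]
small [0.3896 0.0908 0.05  ]
knob [0.4542 0.1264 0.1728]
```

View pics/topc.png

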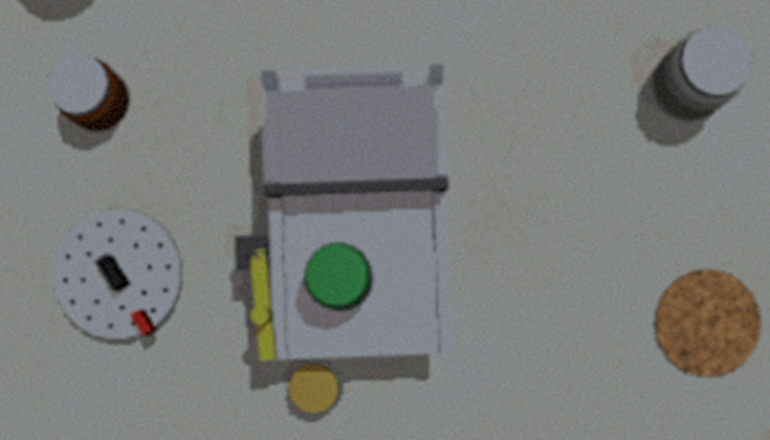

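View pics/scenec.png

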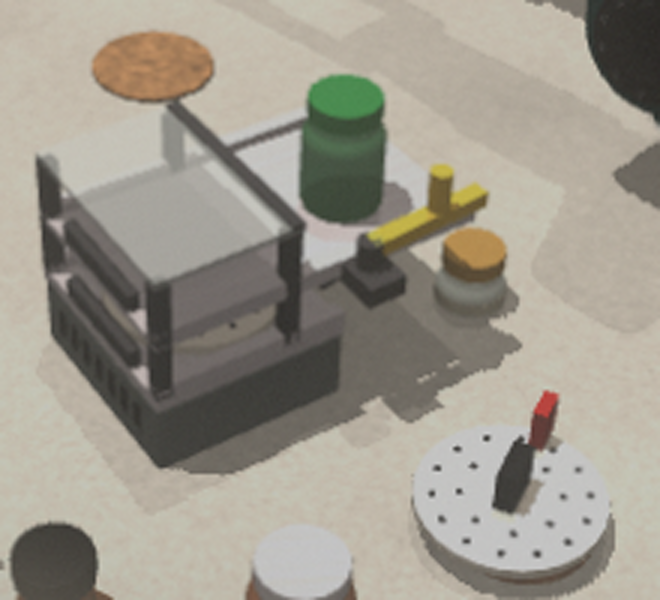

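```bash
python3 - <<'E'
from h import *
np.set_printoptions(precision=4,suppress=True)
t=np.load('top_xyz.npy')
# front edge of shelf: last row with z in .1-.125
F=[]
for c in range(275,325,3):
    z=t[270:330,c,2]; k=[r for r in range(60) if .105<z[r]<.13]
    if k: F.append(atz('top',(270+max(k)+.5,c),.1155)[:2])
F=np.array(F);p=np.polyfit(F[:,1],F[:,0],1);print('front edge x= a*y+b',p, 'res',(F[:,0]-np.polyval(p,F[:,1])).std(), F[:,1].min(),F[:,1].max())
G=[]
for r in range(240,298,3):
    z=t[r,300:345,2]; k=[c for c in range(45) if .105<z[c]<.13]
    if k: G.append((*atz('top',(r,300+max(k)+.5),.1235)[:2],z[max(k)]))
G=np.array(G);p=np.polyfit(G[:,0],G[:,1],1);print('right edge y=a x+b',p,(G[:,1]-np.polyval(p,G[:,0])).std());print(G[::3])
# rail profile across
print(t[290,252:335:1,2].round(3)); print('cols y',t[290,[258,268,326,330],1])
print(t[245,245:335:1,2].round(3))
# roof front bar
H=[]
for c in range(256,330,3):
    z=t[190:245,c,2];k=[r for r in range(55) if z[r]>.16]
    if k:H.append(atz('top',(190+max(k)+.5,c),.170)[:2])
H=np.array(H);p=np.polyfit(H[:,1],H[:,0],1);print('roof',p,(H[:,0]-np.polyval(p,H[:,1])).std());print(H[::4])
print(camera_model('wrist'))
E
```

```text
front edge x= a*y+b [-0.0285  0.4178] res 0.0005816211020001176 -0.024126225943038378 0.07286121068589242
right edge y=a x+b [ 0.0255 -0.0593] 0.0006245567297252482
[[ 0.5398 -0.0446  0.1229]
 [ 0.5216 -0.0464  0.1239]
 [ 0.5034 -0.0462  0.1236]
 [ 0.4852 -0.0459  0.1212]
 [ 0.4671 -0.0477  0.1199]
 [ 0.449  -0.0474  0.1251]
 [ 0.4309 -0.0492  0.1204]]
[0.138 0.144 0.121 0.122 0.124 0.119 0.123 0.123 0.116 0.115 0.119 0.117
 0.114 0.116 0.111 0.111 0.112 0.115 0.113 0.118 0.114 0.115 0.115 0.112
 0.112 0.114 0.113 0.115 0.115 0.113 0.11  0.115 0.117 0.119 0.113 0.117
 0.114 0.113 0.112 0.119 0.118 0.119 0.115 0.109 0.114 0.118 0.116 0.116
 0.114 0.114 0.116 0.113 0.114 0.112 0.113 0.115 0.113 0.114 0.115 0.117
 0.112 0.115 0.113 0.114 0.117 0.113 0.116 0.113 0.116 0.112 0.112 0.113
 0.114 0.115 0.114 0.114 0.113 0.127 0.121 0.118 0.122 0.123 0.12 ]
cols y [ 0.1064  0.0871 -0.0305 -0.0384]
[-0.005 -0.    -0.003  0.003 -0.001  0.006 -0.006  0.125  0.123  0.119
  0.125  0.124  0.124  0.114  0.113  0.114  0.115  0.112  0.113  0.117
  0.118  0.119  0.113  0.116  0.115  0.116  0.113  0.116
[... 296 characters left out ...]

  0.116  0.114  0.114  0.114  0.115  0.113  0.113  0.115  0.115  0.116
  0.112  0.113  0.116  0.126  0.124  0.119  0.122  0.12   0.124  0.004]
roof [-0.0288  0.563 ] 0.0005830979547402308
[[ 0.5598  0.1056]
 [ 0.5615  0.0822]
 [ 0.5612  0.0589]
 [ 0.5629  0.0355]
 [ 0.5627  0.0122]
 [ 0.5624 -0.0111]
 [ 0.5642 -0.0345]]
{'K': array([[412.4365,   0.    , 320.7283],
       [  0.    , 412.4365, 241.6954],
       [  0.    ,   0.    ,   1.    ]]), 'D': array([-0.0772,  0.    ,  0.    ,  0.    ,  0.    ]), 'hand_eye': array([[-0.0003, -0.2429,  0.9701, -0.158 ],
       [ 0.0002, -0.9701, -0.2429,  0.0696],
       [ 1.    ,  0.0001,  0.0003, -0.0014],
       [ 0.    ,  0.    ,  0.    ,  1.    ]])}
```

```bash
cat >> h.py <<'E'
def jawR(a):
    a=np.radians(a);x=np.array([0,0,-1.]);z=np.array([np.cos(a),np.sin(a),0]);return np.stack([x,np.cross(z,x),z],1)
def plan(pos,a,g,T=None):
    """prints tool-frame shift and turn (in units) to a TCP pose; a = jaw angle deg, g gripper"""
    T=tool() if T is None else T;d=T[:3,:3].T@(np.array(pos)-T[:3,3])
    w=R.from_matrix(T[:3,:3].T@jawR(a)).as_rotvec()
    n=int(np.ceil(max(np.linalg.norm(d)/.060,np.degrees(np.linalg.norm(w))/10.5)))
    print('shift',np.round(d/.15,3),'turn',np.round(w/2/np.pi,4),'rows',n)
E
python3 - <<'E'
from h import *
np.set_printoptions(precision=4,suppress=True)
for r,(a,b) in {245:(257.5,327.5),290:(259.5,328.5)}.items():
    P=atz('top',(r,a),.1235);Q=atz('top',(r,b),.1235);print(r,P,Q,P[1]-Q[1],(P+Q)/2)
plan([.49,.055,.32],0,1)
E
```

```text
245 [0.5313 0.107  0.1235] [ 0.5298 -0.0344  0.1235] 0.1413436148352976 [0.5306 0.0363 0.1235]
290 [0.4406 0.1034 0.1235] [ 0.4391 -0.0353  0.1235] 0.13861251080862783 [0.4398 0.034  0.1235]
shift [-0.617  3.201 -2.92 ] turn [-0.1958  0.      0.    ] rows 11
```

Request:
drive_tool:
  series: [-0.4,0.35,-0.3,0,0,0,1,-0.62,0.65,-0.6,0,0,0,1,-0.62,1,-0.95,0,0,0,1]

```text
t: 1.68
ee_pos: [0.2588, -0.3738, 0.3148]
tcp_rot: [0.579, 0.408, 0.576, -0.409]
wrist_force: [0.6, 0.1, -0.7]
width: 0.0943
```

Request:
drive_tool:
  series: [0,0.27,-0.25,-0.028,0,0,1,0,0.54,-0.5,-0.056,0,0,1,0,0.81,-0.75,-0.084,0,0,1,0,1,-0.93,-0.098,0,0,1]

```text
t: 2.17
ee_pos: [0.3544, -0.1904, 0.3147]
tcp_rot: [0.676, 0.211, 0.673, -0.214]
wrist_force: [0.7, -0.2, 0.3]
width: 0.0937
```

```bash
python3 - <<'E'
from h import *
print(readout.get_obs()['t'],tool())
plan([.487,.03,.34],0,1)
E
```

```text
2.175 [[ 0.00352186  0.57344968  0.81923321  0.35437115]
 [-0.00437635  0.81923929 -0.57343512 -0.19037581]
 [-0.99998422 -0.00156569  0.00539487  0.31471763]
 [ 0.          0.          0.          1.        ]]
shift [-0.172  1.71  -0.117] turn [-0.0972  0.0008  0.0005] rows 5
```

Request:
drive_tool:
  series: [-0.05,0.3,0,-0.028,0,0,1,-0.1,0.6,-0.04,-0.056,0,0,1,-0.17,0.9,-0.06,-0.084,0,0,1,-0.17,1,-0.07,-0.0972,0,0,1,-0.17,1,-0.07,-0.0972,0,0,1]

```text
t: 2.8
ee_pos: [0.432, -0.0605, 0.3399]
tcp_rot: [0.708, -0.002, 0.706, -0.001]
wrist_force: [-0.1, 0.1, 0.1]
width: 0.094
```

```bash
cat > m2.py <<'E'
from h import *
import sys,pickle
np.set_printoptions(precision=4,suppress=True)
tag=sys.argv[1]; names=sys.argv[2:]
T=c2w('wrist');i,d=get_image('wrist');save(i,'w'+tag);np.save('w'+tag+'.npy',d)
res={}
for p in names:
    r=spotter.spot_point('wrist',p)
    res[p]=[(np.round(x['at'],1).tolist(),round(x['score'],2)) for x in r[:2]];print(p,res[p])
    if r:
        rr,cc=[int(round(v)) for v in r[0]['at']]
        if 0<=rr<480 and 0<=cc<640 and d[rr,cc]>0: print('   depth',atdepth('wrist',r[0]['at'],d[rr,cc],T))
pickle.dump((T,res),open('w'+tag+'.pkl','wb'))
print(readout.get_obs()['t'],tool()[:3,3])
E
python3 m2.py 1 feed_spot jar keeper_knob keeper_hinge home_spot
```

```text
feed_spot [([113.4, 381.3], 0.76)]
   depth [0.4762 0.0288 0.181 ]
jar [([88.5, 383.1], 0.86)]
   depth [0.4735 0.0439 0.2047]
keeper_knob []
keeper_hinge []
home_spot []
3.1 [ 0.4314 -0.0621  0.3399]
```

View pics/w1.png

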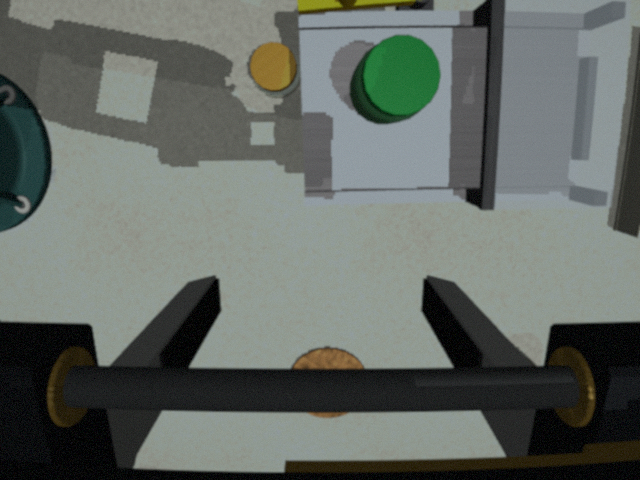

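The wrist view shows the jar lid at about (76,401), shelf front edge at column ~303, right rail at row ~190 and roof bar at column ~487.

```bash
python3 - <<'E'
from h import *
import pickle
np.set_printoptions(precision=4,suppress=True)
T,_=pickle.load(open('w1.pkl','rb'));d=np.load('w1.npy');i=cv2.imread('pics/w1.png')[:,:,::-1].astype(int)
X=np.full((480,640,3),np.nan);r,c=np.nonzero(d>0);X[r,c]=cloud('wrist',d,np.ones((480,640),bool),T)
g=(i[:,:,1]>i[:,:,0]+40)&(i[:,:,1]>i[:,:,2]+40)&(X[:,:,2]>.195)
P=X[g];print('lid',P.mean(0),P.min(0),P.max(0),np.median(P[:,2]))
print('shelf z',np.nanmedian(X[140:180,350:440,2]),'table',np.nanmedian(X[230:270,250:400,2]))
# shelf front edge
F=[]
for rr in range(60,185,5):
    z=X[rr,280:340,2];k=np.nonzero((z>.105)&(z<.13))[0]
    if len(k):F.append(atz('wrist',(rr,280+k[0]-.5),.1155,T)[:2])
F=np.array(F);p=np.polyfit(F[:,1],F[:,0],1);print('front',p,(F[:,0]-np.polyval(p,F[:,1])).std())
H=[]
for rr in range(20,195,5):
    z=X[rr,450:500,2];k=np.nonzero(z>.155)[0]
    if len(k):H.append(atz('wrist',(rr,450+k[0]-.5),.1695,T)[:2])
H=np.array(H);p=np.polyfit(H[:,1],H[:,0],1);print('roof',p,(H[:,0]-np.polyval(p,H[:,1])).std(), np.nanmedian(X[50:180,490,2]))
for cc in (330,440):
    print(cc,[(rr,round(float(X[rr,cc,2]),3)) for rr in range(180,210)][4:22:1])
    print([(rr,round(float(X[rr,cc,2]),3)) for rr in range(5,35)])
E
```

```text
lid [0.4852 0.0527 0.2054] [0.4597 0.027  0.2023] [0.511  0.078  0.2085] 0.2054545431845071
shelf z 0.11549183112851558 table 0.0007827798604961023
front [-0.0229  0.4151] 0.0003045314138150134
roof [-0.0274  0.5583] 0.00029092522804286154 0.16938348403891237
330 [(184, 0.115), (185, 0.115), (186, 0.115), (187, 0.116), (188, 0.116), (189, 0.116), (190, 0.114), (191, 0.123), (192, 0.123), (193, 0.123), (194, 0.123), (195, 0.123), (196, 0.124), (197, 0.124), (198, 0.124), (199, 0.123), (200, 0.124), (201, 0.124)]
[(5, 0.141), (6, 0.141), (7, 0.141), (8, 0.138), (9, 0.136), (10, 0.133), (11, 0.131), (12, 0.123), (13, 0.124), (14, 0.123), (15, 0.125), (16, 0.123), (17, 0.123), (18, 0.124), (19, 0.126), (20, 0.123), (21, 0.123), (22, 0.124), (23, 0.124), (24, 0.124), (25, 0.124), (26, 0.124), (27, 0.122), (28, 0.117), (29, 0.115), (30, 0.115), (31, 0.115), (32, 0.115), (33, 0.114), (34, 0.115)]
440 [(184, 0.114), (185, 0.116), (186, 0.116), (187, 0.116), (188, 0.116), (189, 0.123), (190, 0.124), (191, 0.123), (192, 0.124), (193, 0.124), (194, 0.124), (195, 0.124), (196, 0.125), (197, 0.125), (198, 0.124), (199, 0.123), (200, 0.122), (201, 0.122)]
[(5, 0.002), (6, 0.0), (7, -0.001), (8, 0.0), (9, 0.0), (10, 0.125), (11, 0.122), (12, 0.123), (13, 0.125), (14, 0.125), (15, 0.123), (16, 0.123), (17, 0.123), (18, 0.123), (19, 0.123), (20, 0.123), (21, 0.122), (22, 0.124), (23, 0.124), (24, 0.124), (25, 0.124), (26, 0.12), (27, 0.118), (28, 0.116), (29, 0.115), (30, 0.117), (31, 0.116), (32, 0.117), (33, 0.115), (34, 0.115)]
```

```bash
python3 - <<'E'
from h import *
plan([.486,.0525,.26],0,1)
plan([.486,.0525,.158],0,1)
E
```

```text
shift [0.531 0.767 0.361] turn [-0.0003  0.0006  0.0007] rows 3
shift [1.211 0.77  0.358] turn [-0.0003  0.0006  0.0007] rows 4
```

Request:
drive_tool:
  series: [0.1,0.35,0.15,0,0,0,1,0.3,0.65,0.3,0,0,0,1,0.53,0.767,0.361,0,0.0006,0.0007,1,0.53,0.767,0.361,0,0.0006,0.0007,1]

```text
t: 3.6
ee_pos: [0.4846, 0.0527, 0.2567]
tcp_rot: [0.704, 0.0, 0.71, -0.001]
wrist_force: [-0.0, 0.4, 0.4]
width: 0.0936
```

```bash
python3 - <<'E'
from h import *
print(tool())
plan([.486,.0525,.158],0,1)
i,d=get_image('wrist');save(i,'w2')
E
```

```text
[[-7.82580935e-03  1.15542982e-03  9.99968710e-01  4.84628337e-01]
 [-3.03956985e-04  9.99999284e-01 -1.15784393e-03  5.27389800e-02]
 [-9.99969332e-01 -3.13008540e-04 -7.82545255e-03  2.56666791e-01]
 [ 0.00000000e+00  0.00000000e+00  0.00000000e+00  1.00000000e+00]]
shift [ 0.658 -0.001  0.014] turn [-0.0002 -0.0012  0.    ] rows 2
```

View pics/w2.png

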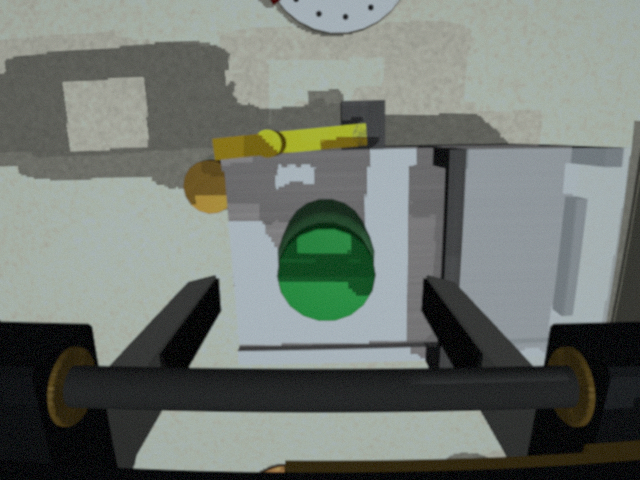

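Jar lid centred between the fingers (col ~326); right finger clears the roof bar (col ~450).

Request:
drive_tool:
  series: [0.22,0,0.005,0,-0.0006,0,1,0.44,0,0.01,0,-0.0012,0,1,0.655,0,0.01,0,-0.0012,0,1,0.655,0,0.01,0,-0.0012,0,1]

```text
t: 4.15
ee_pos: [0.4855, 0.0506, 0.1605]
tcp_rot: [0.708, 0.001, 0.707, -0.002]
wrist_force: [0.1, 0.4, 0.1]
width: 0.094
```

Request:
drive_tool:
  series: [0,0,0,0,0,0,0,0,0,0,0,0,0,-0.3,0,0,0,0,0,0,-0.5,0,0,0,0,0,0,-0.5,0,0,0,0,0,0,-0.5]
  force: 25

```text
t: 4.78
ee_pos: [0.4864, 0.0506, 0.1615]
tcp_rot: [0.709, 0.001, 0.706, -0.002]
wrist_force: [1.7, -1.1, 3.0]
width: 0.0591
```

Request:
drive_tool:
  series: [-0.3,0,0,0,0,0,-0.5,-0.6,0,0,0,0,0,-0.5,-0.7,0,0,0,0,0,-0.5]

```text
t: 5.15
ee_pos: [0.4865, 0.0508, 0.2684]
tcp_rot: [0.71, 0.001, 0.705, -0.002]
wrist_force: [0.5, 0.8, -3.4]
width: 0.0593
```

```bash
python3 - <<'E'
from h import *
np.set_printoptions(precision=4,suppress=True)
D={}
for n in ['top','scene']:
    i,d=get_image(n);D[n]=d
    save(i,n+'1')
    r=spotter.cut_out(n,'coaster')
    if r:
        m=r[0]['region'].astype(np.uint8);ys,xs=np.nonzero(m)
        (cx,cy),ax,an=cv2.fitEllipse(max(cv2.findContours(m,0,1)[0],key=len))
        print(n,r[0]['score'],m.sum(),(ys.mean(),xs.mean()),(cy,cx),ax,atz(n,(ys.mean(),xs.mean()),.005),atz(n,(cy,cx),.005))
o=readout.get_obs();print(o['t'],o['ee_pos'],o['wrist_force'],o['width'])
plan([.44,-.308,.24],-10,-.5)
E
```

```text
top 0.58 1874 (np.float64(286.6787620064034), np.float64(451.66275346851654)) (286.6725769042969, 451.6394958496094) (46.84709167480469, 49.08753204345703) [ 0.4429 -0.3141  0.005 ] [ 0.4429 -0.314   0.005 ]
scene 0.84 734 (np.float64(222.04768392370573), np.float64(290.7234332425068)) (222.0413360595703, 290.7286376953125) (22.490238189697266, 39.06941223144531) [ 0.4425 -0.3119  0.005 ] [ 0.4424 -0.3119  0.005 ]
5.35 [0.4851 0.0507 0.264 ] [-0.1268 -0.5187 -3.8723] 0.059159325282569404
shift [ 0.163 -2.393 -0.29 ] turn [0.0271 0.     0.0002] rows 7
```

Request:
drive_tool:
  series: [0,-0.3,0,0,0,0,-0.5,0,-0.65,-0.05,0,0,0,-0.5,0,-1,-0.1,0,0,0,-0.5]

```text
t: 5.72
ee_pos: [0.4681, -0.1001, 0.2609]
tcp_rot: [0.705, 0.001, 0.709, -0.001]
wrist_force: [0.8, -0.4, -3.6]
width: 0.0594
```

Request:
drive_tool:
  series: [0,-0.35,-0.05,0,0,0,-0.5,0,-0.7,-0.1,0,0,0,-0.5,0,-1,-0.15,0,0,0,-0.5]

```text
t: 6.1
ee_pos: [0.4436, -0.2512, 0.2576]
tcp_rot: [0.704, 0.003, 0.711, -0.0]
wrist_force: [-0.4, 0.4, -4.4]
width: 0.0591
```

```bash
python3 - <<'E'
from h import *
T=tool();print(T)
plan([.4427,-.314,.065],0,-.5)
E
```

```text
[[-0.0097947   0.00407226  0.99994374  0.44364565]
 [ 0.00376904  0.99998475 -0.00403551 -0.25122622]
 [-0.99994493  0.0037293  -0.00980989  0.2576003 ]
 [ 0.          0.          0.          1.        ]]
shift [ 1.282 -0.423  0.008] turn [-0.0006 -0.0016 -0.0006] rows 4
```

Request:
drive_tool:
  series: [0.2,-0.3,0,0,-0.0008,0,-0.5,0.5,-0.423,0,-0.0006,-0.0016,-0.0006,-0.5,0.8,-0.423,0.01,-0.0006,-0.0016,-0.0006,-0.5,0.95,-0.423,0.01,-0.0006,-0.0016,-0.0006,-0.5,0.95,-0.423,0.01,-0.0006,-0.0016,-0.0006,-0.5]

```text
t: 6.72
ee_pos: [0.4407, -0.3119, 0.1094]
tcp_rot: [0.704, 0.003, 0.71, 0.002]
wrist_force: [-0.5, 0.6, -3.2]
width: 0.0592
```

```bash
python3 - <<'E'
from h import *
T=tool();print(T)
plan([.4427,-.314,.055],0,-.5)
i,d=get_image('scene');save(i,'s2')
E
```

```text
[[-8.01036437e-03  5.34917091e-04  9.99967773e-01  4.40704276e-01]
 [ 7.26253574e-03  9.99973514e-01 -4.76742729e-04 -3.11857729e-01]
 [-9.99941543e-01  7.25848281e-03 -8.01403706e-03  1.09406673e-01]
 [ 0.00000000e+00  0.00000000e+00  0.00000000e+00  1.00000000e+00]]
shift [ 0.362 -0.017  0.016] turn [-0.0001 -0.0013 -0.0012] rows 1
```

View pics/s2.png

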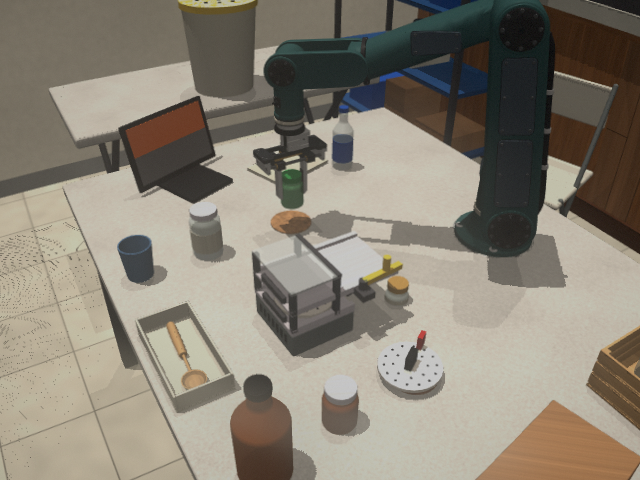

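The jar hangs upright above the coaster (coaster at 222,291; jar at 188,291).

Request:
drive_tool:
  series: [0.2,-0.017,0.016,0,-0.0013,-0.0012,-0.5,0.36,-0.017,0.016,0,-0.0013,-0.0012,-0.5,0.36,-0.017,0.016,0,-0.0013,-0.0012,-0.5]

```text
t: 7.15
ee_pos: [0.4434, -0.3144, 0.0569]
tcp_rot: [0.708, -0.0, 0.707, -0.001]
wrist_force: [0.1, -0.2, -3.9]
width: 0.0591
```

Request:
drive_tool:
  series: [0.015,0,0,0,0,0,-0.5,0.03,0,0,0,0,0,-0.5]

```text
t: 7.4
ee_pos: [0.4444, -0.3151, 0.0541]
tcp_rot: [0.708, -0.001, 0.706, -0.001]
wrist_force: [0.0, 0.5, -2.8]
width: 0.0591
```

Request:
drive_tool:
  series: [0.015,0,0,0,0,0,-0.5,0.015,0,0,0,0,0,-0.5]

```text
t: 7.65
ee_pos: [0.4446, -0.3153, 0.0523]
tcp_rot: [0.709, -0.001, 0.706, -0.001]
wrist_force: [0.6, -0.9, -3.2]
width: 0.0592
```

Request:
drive_tool:
  series: [0.015,0,0,0,0,0,-0.5,0.02,0,0,0,0,0,-0.5]

```text
t: 7.9
ee_pos: [0.4448, -0.3156, 0.0518]
tcp_rot: [0.709, -0.002, 0.705, -0.002]
wrist_force: [-3.7, 2.6, 9.7]
width: 0.0588
```

Request:
drive_tool:
  series: [0,0,0,0,0,0,0.3,0,0,0,0,0,0,0.6,0,0,0,0,0,0,0.9,0,0,0,0,0,0,1,-0.2,0,0,0,0,0,1]

```text
t: 8.52
ee_pos: [0.4429, -0.3139, 0.079]
tcp_rot: [0.707, -0.0, 0.707, -0.0]
wrist_force: [0.2, -0.5, 0.2]
width: 0.0933
```

Request:
drive_tool:
  series: [-0.4,0,0,0,0,0,1,-0.8,0,0,0,0,0,1,-1,0,0,0,0,0,1]

```text
t: 8.9
ee_pos: [0.4439, -0.3147, 0.2334]
tcp_rot: [0.709, -0.002, 0.706, -0.002]
wrist_force: [0.4, 0.2, 0.4]
width: 0.0941
```

```bash
python3 - <<'E'
from h import *
np.set_printoptions(precision=4,suppress=True)
T=tool();print(T, readout.get_obs()['t'])
plan([.47,.24,.30],33.5-90,1)
i,d=get_image('scene');save(i[130:300,200:400],'s3')
E
```

```text
[[ 0.0044 -0.0001  1.      0.4439]
 [-0.0043  1.      0.0001 -0.3147]
 [-1.     -0.0043  0.0044  0.2334]
 [ 0.      0.      0.      1.    ]] 8.9
shift [-0.459  3.696  0.176] turn [0.157  0.001  0.0003] rows 10
```

View pics/s3.png

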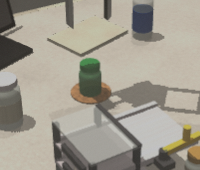

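Request:
drive_tool:
  series: [-0.25,0.35,0,0,0,0,1,-0.4,0.7,0,0,0,0,1,-0.46,1,0.05,0,0,0,1]

```text
t: 9.32
ee_pos: [0.4519, -0.1636, 0.306]
tcp_rot: [0.711, -0.003, 0.703, -0.003]
wrist_force: [0.5, -1.0, -0.1]
width: 0.094
```

Request:
drive_tool:
  series: [0,0.35,0,0,0,0,1,0,0.7,0,0,0,0,1,0,1,0.05,0,0,0,1]

```text
t: 9.7
ee_pos: [0.4589, -0.0117, 0.3037]
tcp_rot: [0.711, -0.003, 0.703, -0.003]
wrist_force: [-0.3, -0.7, 0.2]
width: 0.0938
```

Request:
drive_tool:
  series: [0,0.35,0,0,0,0,1,0,0.7,0,0,0,0,1,0,1,0.05,0,0,0,1]

```text
t: 10.07
ee_pos: [0.4658, 0.1401, 0.3013]
tcp_rot: [0.71, -0.004, 0.704, -0.003]
wrist_force: [0.8, -0.5, 0.4]
width: 0.0943
```

```bash
python3 - <<'E'
from h import *
np.set_printoptions(precision=4,suppress=True)
T=tool();print(T, readout.get_obs()['t'])
plan([.47,.24,.27],33.5-90,1)
E
```

```text
[[ 0.0095 -0.0011  1.      0.4658]
 [-0.0092  1.      0.0012  0.1401]
 [-0.9999 -0.0092  0.0095  0.3013]
 [ 0.      0.      0.      1.    ]] 10.075
shift [0.203 0.668 0.026] turn [0.1571 0.0021 0.0006] rows 6
```

Request:
drive_tool:
  series: [0.05,0.15,0,0.028,0.001,0,1,0.1,0.3,0,0.056,0.002,0,1,0.15,0.45,0.02,0.084,0.002,0.0006,1,0.2,0.6,0.026,0.112,0.002,0.0006,1,0.2,0.668,0.026,0.14,0.002,0.0006,1]

```text
t: 10.7
ee_pos: [0.4692, 0.2409, 0.2677]
tcp_rot: [0.638, 0.301, 0.64, -0.303]
wrist_force: [-0.1, -0.4, -1.0]
width: 0.0938
```

Request:
drive_tool:
  series: [0,0,0,0.017,0,0,1,0,0,0,0.017,0,0,1]

```text
t: 10.95
ee_pos: [0.4688, 0.241, 0.266]
tcp_rot: [0.621, 0.333, 0.624, -0.337]
wrist_force: [-0.5, -0.5, 0.0]
width: 0.0939
```

```bash
python3 m2.py 3 plate_grip plate_tab plate; cp w3.npy /tmp
```

```text
plate_grip [([168.0, 303.7], 0.75), ([210.4, 552.3], 0.42)]
   depth [0.4963 0.2788 0.061 ]
plate_tab [([230.6, 299.9], 0.69)]
   depth [0.4475 0.2514 0.0613]
plate [([163.1, 304.7], 0.74)]
   depth [0.5004 0.2803 0.0612]
11.15 [0.4692 0.2407 0.2674]
```

View pics/w3.png

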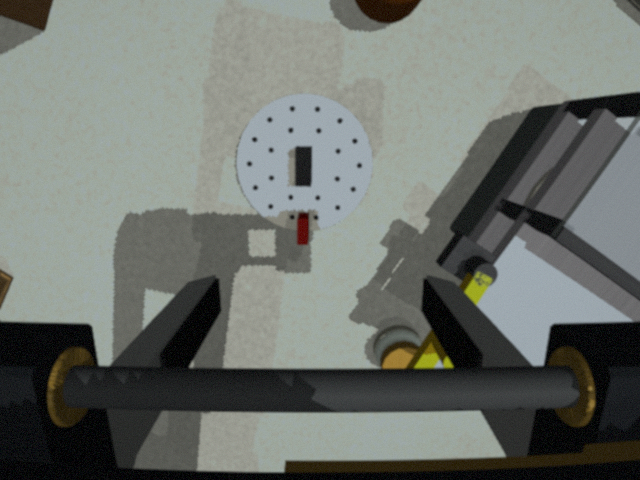

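The plate grip (166,303) and red tab (228,303) are aligned with the tool's axes.

```bash
python3 - <<'E'
from h import *
import pickle
np.set_printoptions(precision=4,suppress=True)
T,_=pickle.load(open('w3.pkl','rb'));d=np.load('w3.npy')
X=np.full((480,640,3),np.nan);r,c=np.nonzero(d>0);X[r,c]=cloud('wrist',d,np.ones((480,640),bool),T)
def sub(r0,r1,c0,c1,z0,z1):
    P=X[r0:r1,c0:c1].reshape(-1,3);return P[(P[:,2]>z0)&(P[:,2]<z1)]
g=sub(135,195,280,325,.056,.068);t=sub(205,255,285,320,.056,.068);
print('grip',len(g),g.mean(0),'tab',len(t),t.mean(0))
pl=sub(90,235,230,380,.022,.036);print('disc',len(pl),(pl.min(0)+pl.max(0))/2,pl.max(0)-pl.min(0),np.median(pl[:,2]))
def mid(P):
    # box centre using minAreaRect in mm
    b=cv2.minAreaRect((P[:,:2]*1000).astype(np.float32));return b
print(mid(g),mid(t),mid(pl))
v=g.mean(0)-t.mean(0);print('yaw from tab->grip',np.degrees(np.arctan2(v[1],v[0])),np.linalg.norm(v[:2]))
print(np.median(X[250:280,120:210,2]))
E
```

```text
grip 620 [0.497  0.2805 0.0607] tab 298 [0.4482 0.2495 0.0607]
disc 13800 [0.4969 0.2805 0.0307] [0.1294 0.1288 0.0105] 0.028780012405597077
((496.96197509765625, 280.5086669921875), (32.91181945800781, 13.217904090881348), 32.98788070678711) ((447.9859924316406, 249.4862060546875), (24.290876388549805, 9.205658912658691), 32.842140197753906) ((497.1923522949219, 280.0511169433594), (128.31475830078125, 128.7212371826172), 54.12089920043945)
yaw from tab->grip 32.37987288916039 0.057872144419550076
nan
```

```bash
python3 - <<'E'
from h import *
np.set_printoptions(precision=4,suppress=True)
plan([.497,.2805,.12],-57.3,1)
E
```

```text
shift [ 0.982  0.305 -0.119] turn [ 0.0017 -0.0001  0.0007] rows 3
```

Request:
drive_tool:
  series: [0.3,0.2,-0.07,0.001,0,0,0.8,0.65,0.305,-0.119,0.0017,0,0.0007,0.4,0.98,0.305,-0.119,0.0017,0,0.0007,0.2,0.98,0.305,-0.119,0.0017,0,0.0007,0.2]

```text
t: 11.65
ee_pos: [0.494, 0.279, 0.1152]
tcp_rot: [0.618, 0.336, 0.623, -0.342]
wrist_force: [0.1, -0.6, 1.1]
width: 0.0584
```

```bash
python3 - <<'E'
from h import *
np.set_printoptions(precision=4,suppress=True)
print(tool())
plan([.497,.2805,.0555],-57.3,1)
i,d=get_image('wrist');save(i,'w4')
E
```

```text
[[-0.0104  0.8411  0.5408  0.494 ]
 [-0.004   0.5408 -0.8412  0.279 ]
 [-0.9999 -0.0109 -0.0022  0.1152]
 [ 0.      0.      0.      1.    ]]
shift [0.398 0.027 0.004] turn [ 0.0001 -0.0004  0.0017] rows 1
```

View pics/w4.png

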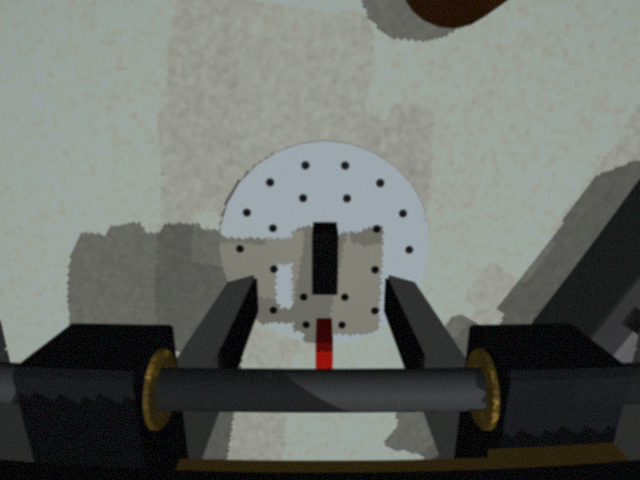

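The black grip (258,325) is centred between the fingers.

Request:
drive_tool:
  series: [0.2,0.02,0.004,0,0,0.0017,0.2,0.395,0.027,0.004,0,0,0.0017,0.2,0.395,0.027,0.004,0,0,0.0017,0.2]

```text
t: 12.08
ee_pos: [0.4999, 0.2814, 0.0608]
tcp_rot: [0.621, 0.341, 0.62, -0.337]
wrist_force: [0.3, 0.4, -0.0]
width: 0.056
```

```bash
python3 - <<'E'
from h import *
np.set_printoptions(precision=4,suppress=True)
print(tool(),readout.get_obs()['wrist_force'])
plan([.497,.2805,.0555],-57.3,1)
E
```

```text
[[ 0.0053  0.8414  0.5405  0.4999]
 [ 0.0047  0.5404 -0.8414  0.2814]
 [-1.      0.007  -0.0011  0.0608]
 [ 0.      0.      0.      1.    ]] [ 0.3156  0.3839 -0.0268]
shift [ 0.035 -0.02  -0.006] turn [ 0.     -0.0002 -0.0011] rows 1
```

Request:
drive_tool:
  series: [0.035,-0.02,-0.006,0,-0.0002,-0.0011,0.2,0.035,-0.02,-0.006,0,-0.0002,-0.0011,0.2,0.035,-0.02,-0.006,0,-0.0002,-0.0011,-0.4,0.035,-0.02,-0.006,0,-0.0002,-0.0011,-1,0.035,-0.02,-0.006,0,-0.0002,-0.0011,-1]
  force: 40

```text
t: 12.7
ee_pos: [0.497, 0.2806, 0.0556]
tcp_rot: [0.621, 0.339, 0.62, -0.339]
wrist_force: [-0.9, 0.4, 0.2]
width: 0.03
```

Request:
drive_tool:
  series: [0,0,0,0,0,0,-1,0,0,0,0,0,0,-1]

```text
t: 12.95
ee_pos: [0.4972, 0.2804, 0.0556]
tcp_rot: [0.621, 0.339, 0.62, -0.339]
wrist_force: [0.1, -1.0, 0.4]
width: 0.0138
```

Request:
drive_tool:
  series: [-0.2,0,0,0,0,0,-1,-0.5,0,0,0,0,0,-1,-0.85,0,0,0,0,0,-1,-1,0,0,0,0,0,-1]

```text
t: 13.45
ee_pos: [0.498, 0.281, 0.2092]
tcp_rot: [0.622, 0.34, 0.619, -0.337]
wrist_force: [0.0, 0.4, -1.1]
width: 0.0138
```

```bash
python3 - <<'E'
from h import *
np.set_printoptions(precision=4,suppress=True)
print(tool())
plan([.475,.0345,.26],1.6-90+0.3,-1)
plan([.475,.0345,.26],-57.3,-1)
i,d=get_image('scene');save(i,'s5')
E
```

```text
[[ 0.0051  0.8413  0.5406  0.498 ]
 [ 0.0018  0.5406 -0.8413  0.281 ]
 [-1.      0.0053  0.0012  0.2092]
 [ 0.      0.      0.      1.    ]]
shift [-0.343 -1.016  1.3  ] turn [ 0.0856 -0.     -0.0009] rows 5
shift [-0.343 -1.016  1.3  ] turn [ 0.0001  0.0002 -0.0008] rows 5
```

View pics/s5.png

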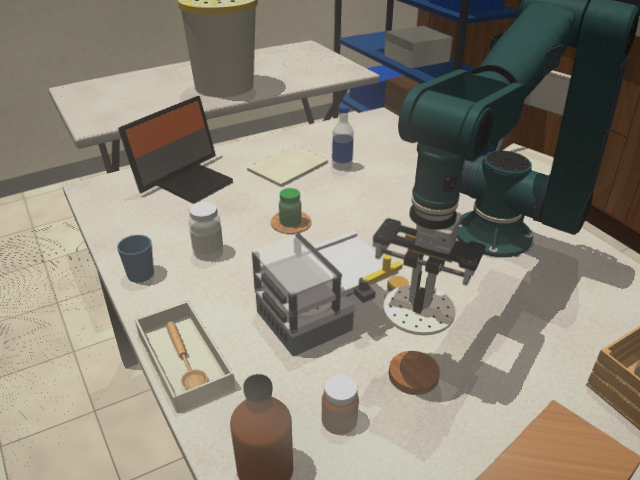

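Request:
drive_tool:
  series: [-0.25,-0.05,0.1,0,0,0,-1,-0.34,-0.3,0.4,0,0,0,-1,-0.343,-0.5,0.65,0,0,-0.0005,-1]

```text
t: 13.88
ee_pos: [0.4879, 0.1574, 0.2627]
tcp_rot: [0.623, 0.34, 0.619, -0.337]
wrist_force: [1.3, -0.3, -2.2]
width: 0.0142
```

Request:
drive_tool:
  series: [0,-0.12,0.15,0.02,0,0,-1,0,-0.25,0.3,0.04,0,0,-1,0,-0.38,0.46,0.06,0,0,-1,0,-0.5,0.63,0.08,0,0,-1,0,-0.516,0.65,0.0856,0,0,-1]

```text
t: 14.5
ee_pos: [0.475, 0.0321, 0.2609]
tcp_rot: [0.508, 0.494, 0.507, -0.491]
wrist_force: [0.2, 0.6, -1.7]
width: 0.0138
```

```bash
python3 m2.py 6 feed_spot home_spot keeper_hinge keeper_knob plate_tab; python3 - <<'E'
from h import *
np.set_printoptions(precision=4,suppress=True)
print(tool())
plan([.487,.0345,.26],-88.4,-1)
E
```

```text
feed_spot []
home_spot [([318.3, 324.3], 0.71)]
   depth [0.4742 0.0317 0.2662]
keeper_hinge [([185.6, 183.5], 0.62)]
   depth [0.5115 0.1277 0.1409]
keeper_knob [([288.6, 183.4], 0.72)]
   depth [0.4498 0.1199 0.1741]
plate_tab [([440.1, 319.3], 0.96)]
   depth [0.4157 0.032  0.2666]
14.8 [0.4756 0.0344 0.2622]
[[ 0.0064  0.9993  0.036   0.4756]
 [ 0.0018  0.036  -0.9993  0.0344]
 [-1.      0.0065 -0.0015  0.2622]
 [ 0.      0.      0.      1.    ]]
shift [0.015 0.076 0.002] turn [ 0.0013 -0.0002 -0.001 ] rows 1
```

View pics/w6.png

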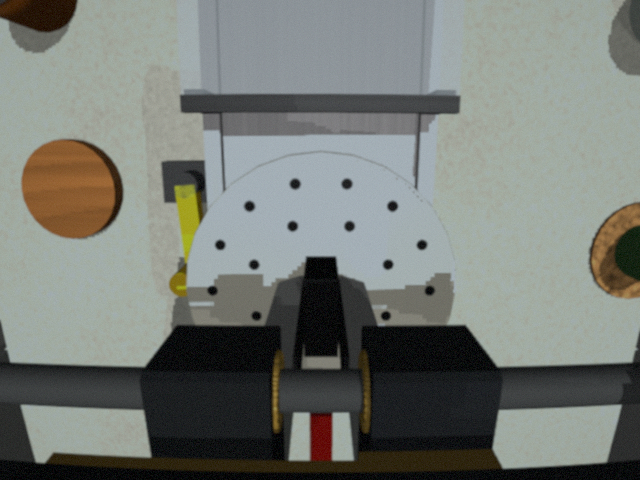

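The plate hangs level over the shelf; rails' inner edges show at cols ~223 and ~417 (row ~130), roof bar at rows 95–111.

```bash
python3 - <<'E'
from h import *
import pickle
np.set_printoptions(precision=4,suppress=True)
T,_=pickle.load(open('w6.pkl','rb'));d=np.load('w6.npy')
X=np.full((480,640,3),np.nan);r,c=np.nonzero(d>0);X[r,c]=cloud('wrist',d,np.ones((480,640),bool),T)
for rr in (116,125,135,145,155):
    z=X[rr,:,2]
    fl=[c for c in range(200,440) if .110<z[c]<.1195]
    L,Rr=min(fl),max(fl)
    P=atz('wrist',(rr,L-.5),.1233,T);Q=atz('wrist',(rr,Rr+.5),.1233,T)
    print(rr,L,Rr,'center',(P+Q)/2,'w',P[1]-Q[1])
H=[]
for cc in range(190,455,10):
    z=X[80:125,cc,2];k=np.nonzero(z>.155)[0]
    H.append(atz('wrist',(80+k.max()+.5,cc),.1695,T)[:2])
H=np.array(H);p=np.polyfit(H[:,1],H[:,0],1);print('roof front',p,(H[:,0]-np.polyval(p,H[:,1])).std(),np.nanmedian(X[100:108,200:440,2]))
print('shelf z',np.nanmedian(X[118:132,240:400,2]),np.nanmedian(X[140:148,300:340,2]))
# plate disc rim front
P=X[150:320].reshape(-1,3);P=P[(P[:,2]>.21)&(P[:,2]<.25)&(P[:,0]>.48)]
print('disc z',np.median(P[:,2]),'xmax',np.percentile(P[:,0],99.9),'y',np.percentile(P[:,1],[.1,99.9]))
A=np.c_[P[:,0],P[:,1],np.ones(len(P))];print('plane',np.linalg.lstsq(A,P[:,2],rcond=None)[0])
E
```

```text
116 220 418 center [0.5607 0.0371 0.1233] w 0.13829324185467173
125 221 418 center [0.5546 0.0366 0.1233] w 0.13815286197676271
135 221 418 center [0.5477 0.0364 0.1233] w 0.1387946557745039
145 222 417 center [0.5408 0.0362 0.1233] w 0.13803471797274094
155 223 416 center [0.5339 0.036  0.1233] w 0.13728068404683308
roof front [-0.0263  0.5609] 0.00027765491466417774 0.16949081259736098
shelf z 0.11544357681489131 0.11555642168268437
disc z 0.23428025648185932 xmax 0.5382724304110781 y [-0.0295  0.0962]
plane [-0.0136  0.0015  0.2413]
```

```bash
python3 - <<'E'
from h import *
np.set_printoptions(precision=4,suppress=True)
plan([.4845,.0355,.17],-88.45,-1)
E
```

```text
shift [ 0.615  0.056 -0.004] turn [ 0.0014 -0.0002 -0.001 ] rows 2
```

Request:
drive_tool:
  series: [0.1,0.056,-0.004,0.0014,0,-0.001,-1,0.35,0.056,-0.004,0.0014,0,-0.001,-1,0.61,0.056,-0.004,0.0014,0,-0.001,-1,0.61,0.056,-0.004,0.0014,0,-0.001,-1]

```text
t: 15.3
ee_pos: [0.4819, 0.036, 0.1659]
tcp_rot: [0.504, 0.491, 0.51, -0.495]
wrist_force: [0.2, 0.3, -1.5]
width: 0.0139
```

```bash
python3 m2.py 7; python3 - <<'E'
from h import *
np.set_printoptions(precision=4,suppress=True)
print(tool())
plan([.4845,.0355,.155],-88.45,-1)
import pickle
T,_=pickle.load(open('w7.pkl','rb'));d=np.load('w7.npy')
X=np.full((480,640,3),np.nan);r,c=np.nonzero(d>0);X[r,c]=cloud('wrist',d,np.ones((480,640),bool),T)
P=X[80:320].reshape(-1,3);P=P[(P[:,2]>.131)&(P[:,2]<.148)&(P[:,0]>.48)&(abs(P[:,1]-.035)<.067)&(P[:,0]<.555)]
print('disc z',np.median(P[:,2]),'xmax',np.percentile(P[:,0],99.9),'y',np.percentile(P[:,1],[.1,99.9]))
A=np.c_[P[:,0],P[:,1],np.ones(len(P))];print('plane',np.linalg.lstsq(A,P[:,2],rcond=None)[0])
E
```

```text
15.35 [0.4836 0.0359 0.1688]
[[-0.0043  0.9996  0.0279  0.4836]
 [ 0.0019  0.0279 -0.9996  0.0359]
 [-1.     -0.0043 -0.002   0.1688]
 [ 0.      0.      0.      1.    ]]
shift [0.092 0.006 0.003] turn [ 0.0001 -0.0003  0.0007] rows 1
disc z 0.13880391151330737 xmax 0.5447495660386773 y [-0.0265  0.1009]
plane [-0.0134  0.0019  0.1456]
```

View pics/w7.png

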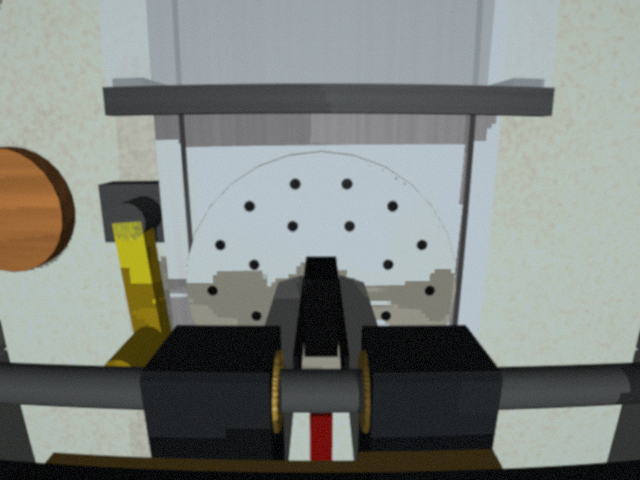

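Request:
drive_tool:
  series: [0.05,0.02,0.011,0,-0.0003,0.0007,-1,0.092,0.02,0.011,0,-0.0003,0.0007,-1,0.092,0.02,0.011,0,-0.0003,0.0007,-1]

```text
t: 15.72
ee_pos: [0.4867, 0.0343, 0.1551]
tcp_rot: [0.507, 0.493, 0.507, -0.493]
wrist_force: [1.2, -0.4, -2.0]
width: 0.0134
```

Request:
drive_tool:
  series: [0.012,0,0,0,0,0,-1,0.02,0,0,0,0,0,-1]

```text
t: 15.98
ee_pos: [0.4868, 0.0343, 0.1524]
tcp_rot: [0.507, 0.493, 0.507, -0.493]
wrist_force: [0.5, -0.2, -2.8]
width: 0.0133
```

Request:
drive_tool:
  series: [0.01,0,0,0,0,0,-1,0.01,0,0,0,0,0,-1]

```text
t: 16.23
ee_pos: [0.4868, 0.0343, 0.1508]
tcp_rot: [0.507, 0.493, 0.507, -0.493]
wrist_force: [0.3, -0.7, -2.7]
width: 0.0136
```

Request:
drive_tool:
  series: [0.01,0,0,0,0,0,-1,0.01,0,0,0,0,0,-1]

```text
t: 16.48
ee_pos: [0.487, 0.0343, 0.1503]
tcp_rot: [0.507, 0.493, 0.506, -0.493]
wrist_force: [-1.2, -0.3, 3.2]
width: 0.0138
```

Request:
drive_tool:
  series: [0,0,0,0,0,0,-0.6,0,0,0,0,0,0,-0.3,0,0,0,0,0,0,-0.1,0,0,0,0,0,0,-0.1]

```text
t: 16.98
ee_pos: [0.487, 0.0343, 0.1501]
tcp_rot: [0.507, 0.493, 0.506, -0.493]
wrist_force: [0.1, -0.5, -0.3]
width: 0.0416
```

Request:
drive_tool:
  series: [-0.1,0,0,0,0,0,-0.1,-0.35,0,0,0,0,0,-0.1,-0.6,0,0,0,0,0,-0.1,-0.6,-0.2,0,0,0,0,-0.1,-0.6,-0.38,0,0,0,0,-0.1]

```text
t: 17.6
ee_pos: [0.4298, 0.0327, 0.242]
tcp_rot: [0.508, 0.494, 0.506, -0.492]
wrist_force: [-0.8, -0.2, 0.3]
width: 0.042
```

```bash
python3 m2.py 8 plate_grip plate_tab; python3 - <<'E'
from h import *
i,d=get_image('top');save(i,'t8');np.save('t8.npy',d)
for p in ['plate_grip','plate_tab']:print(spotter.spot_point('top',p)[:1])
E
```

```text
plate_grip [([163.2, 320.1], 0.72), ([114.5, 172.0], 0.67)]
   depth [0.4854 0.0356 0.1562]
plate_tab [([258.0, 317.0], 0.79)]
   depth [0.4276 0.036  0.1554]
17.75 [0.4298 0.0327 0.2415]
[{'at': [266.2, 291.5], 'score': 0.88}]
[]
```

View pics/w8.png

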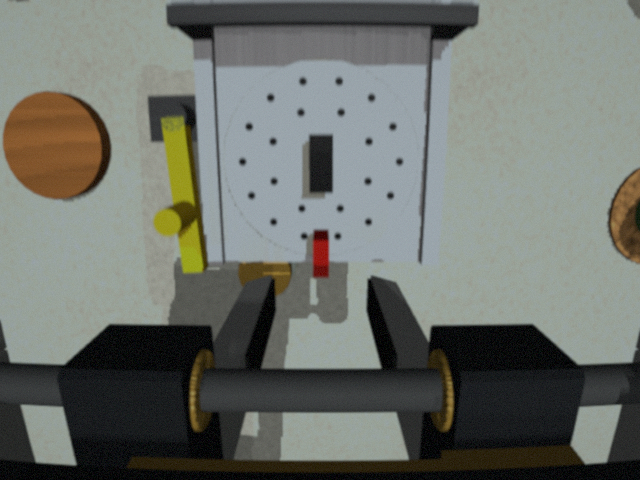

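Plate lies between the rails, grip at (163,320), tab at (253,321), facing out.

```bash
python3 - <<'E'
from h import *
import pickle
np.set_printoptions(precision=4,suppress=True)
T,_=pickle.load(open('w8.pkl','rb'));d=np.load('w8.npy')
X=np.full((480,640,3),np.nan);r,c=np.nonzero(d>0);X[r,c]=cloud('wrist',d,np.ones((480,640),bool),T)
def sub(r0,r1,c0,c1,z0,z1):
    P=X[r0:r1,c0:c1].reshape(-1,3);return P[(P[:,2]>z0)&(P[:,2]<z1)]
g=sub(120,205,295,345,.150,.162);t=sub(225,290,300,340,.150,.162)
for n,P in(('g',g),('t',t)): print(n,P.mean(0),cv2.minAreaRect((P[:,:2]*1000).astype(np.float32)))
v=g.mean(0)-t.mean(0);yaw=np.degrees(np.arctan2(v[1],v[0]));print(yaw)
print(tool()[:3,3]);plan([t.mean(0)[0]+.0015,t.mean(0)[1]-.001,.20],-88.4,0)
H=[]
for cc in range(190,455,10):
    z=X[0:40,cc,2];k=np.nonzero(z>.155)[0]
    if len(k):H.append(atz('wrist',(k.max()+.5,cc),.1695,T)[:2])
H=np.array(H);p=np.polyfit(H[:,1],H[:,0],1);print('roof',p,(H[:,0]-np.polyval(p,H[:,1])).std())
for rr in (60,100,140,180,220,250):
    z=X[rr,:,2];fl=[c for c in range(200,450) if .1<z[c]<.1195]
    P=atz('wrist',(rr,min(fl)-.5),.1235,T);Q=atz('wrist',(rr,max(fl)+.5),.1235,T);print(rr,(P+Q)/2,P[1]-Q[1])
E
```

```text
g [0.4863 0.0354 0.1554] ((486.0325927734375, 35.42768096923828), (33.223201751708984, 13.689208984375), 1.631924033164978)
t [0.4289 0.0338 0.1553] ((428.39019775390625, 33.783782958984375), (23.945791244506836, 9.378595352172852), 1.4510389566421509)
1.5984838440655584
[0.4306 0.0327 0.2404]
shift [ 0.269 -0.002 -0.001] turn [-0.     -0.     -0.0004] rows 1
roof [-0.0282  0.5593] 0.00015140442062107205
60 [0.5491 0.0362 0.1235] 0.13791539161376948
100 [0.5245 0.0355 0.1235] 0.13756054317153946
140 [0.4991 0.0351 0.1235] 0.1380776802266559
180 [0.4728 0.034  0.1235] 0.13747314809455277
220 [0.4456 0.0332 0.1235] 0.1377426912632536
250 [0.4243 0.0326 0.1235] 0.13738539836092226
```

Request:
drive_tool:
  series: [0.2,-0.008,0,0,0,-0.0004,-0.1,0.45,-0.008,0,0,0,-0.0004,-0.1,0.6,-0.008,0,0,0,-0.0004,-0.1,0.6,-0.008,0,0,0,-0.0004,-0.1]

```text
t: 18.4
ee_pos: [0.4287, 0.0327, 0.1482]
tcp_rot: [0.505, 0.492, 0.508, -0.494]
wrist_force: [-0.5, -0.5, 1.2]
width: 0.0422
```

```bash
python3 - <<'E'
from h import *
np.set_printoptions(precision=4,suppress=True)
print(tool(),readout.get_obs()['wrist_force']);plan([.429,.0332,.1495],-88.4,0)
E
```

```text
[[-0.0053  0.9996  0.0277  0.4287]
 [ 0.0003  0.0277 -0.9996  0.0327]
 [-1.     -0.0053 -0.0005  0.1482]
 [ 0.      0.      0.      1.    ]] [-0.5354 -0.4563  1.1523]
shift [-0.009  0.002 -0.003] turn [-0.     -0.0001  0.0008] rows 1
```

Request:
drive_tool:
  series: [-0.009,0,0,0,0,0.0008,-0.1,-0.009,0,0,0,0,0.0008,-0.5,-0.009,0,0,0,0,0.0008,-0.8,-0.009,0,0,0,0,0.0008,-1,-0.009,0,0,0,0,0.0008,-1]
  force: 15

```text
t: 19.02
ee_pos: [0.4289, 0.0327, 0.1499]
tcp_rot: [0.507, 0.493, 0.507, -0.493]
wrist_force: [0.6, -0.2, 1.2]
width: 0.0099
```

```bash
python3 - <<'E'
from h import *
np.set_printoptions(precision=4,suppress=True)
o=readout.get_obs()
print(tool(),o['wrist_force'],o['width']);
c,s=np.cos(.0275),np.sin(.0275)
for d in (.10,.11,.115): plan([.429+d*c,.033+d*s,.1495],-88.4,0)
E
```

```text
[[ 0.0004  0.9996  0.0277  0.4289]
 [ 0.0004  0.0277 -0.9996  0.0327]
 [-1.      0.0005 -0.0004  0.1499]
 [ 0.      0.      0.      1.    ]] [ 0.5594 -0.1537  1.1754] 0.009902000258985584
shift [ 0.003  0.668 -0.002] turn [-0.     -0.0001 -0.0001] rows 2
shift [ 0.003  0.734 -0.002] turn [-0.     -0.0001 -0.0001] rows 2
shift [ 0.003  0.768 -0.002] turn [-0.     -0.0001 -0.0001] rows 2
```

Request:
drive_tool:
  series: [0,0.1,0,0,0,0,-1,0,0.22,0,0,0,0,-1,0,0.34,0,0,0,0,-1,0,0.46,0,0,0,0,-1,0,0.58,0,0,0,0,-1]

```text
t: 19.65
ee_pos: [0.5167, 0.0351, 0.1499]
tcp_rot: [0.507, 0.493, 0.507, -0.493]
wrist_force: [-4.3, -0.1, 4.4]
width: 0.0099
```

```bash
python3 - <<'E'
from h import *
np.set_printoptions(precision=4,suppress=True)
o=readout.get_obs()
print(tool(),o['wrist_force'],o['width']);
c,s=np.cos(.0275),np.sin(.0275)
for d in (.10,.11,.115): plan([.429+d*c,.033+d*s,.1495],-88.4,0)
i,d=get_image('wrist');save(i,'w9')
E
```

```text
[[-0.0009  0.9996  0.0277  0.5167]
 [ 0.0003  0.0277 -0.9996  0.0351]
 [-1.     -0.0009 -0.0003  0.1499]
 [ 0.      0.      0.      1.    ]] [-4.308  -0.0911  4.3739] 0.00988184509598341
shift [ 0.002  0.082 -0.002] turn [-0.     -0.      0.0001] rows 1
shift [ 0.002  0.149 -0.002] turn [-0.     -0.      0.0001] rows 1
shift [ 0.002  0.182 -0.002] turn [-0.     -0.      0.0001] rows 1
```

View pics/w9.png

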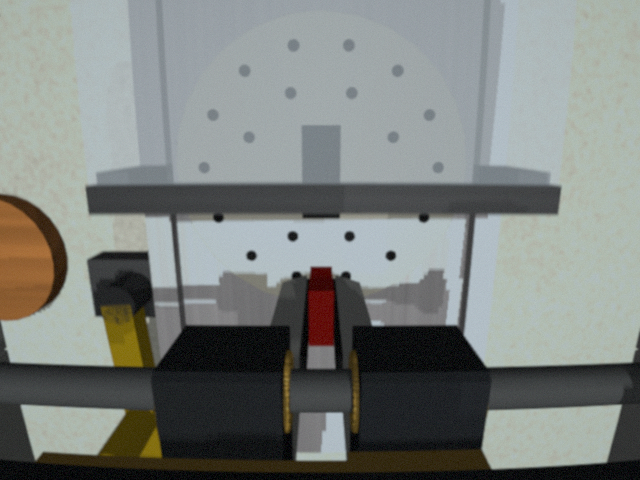

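Plate is sliding in straight under the roof, tab held (310,320).

Request:
drive_tool:
  series: [0,0.04,0,0,0,0,-1,0,0.08,0,0,0,0,-1,0,0.12,0,0,0,0,-1,0,0.145,0,0,0,0,-1,0,0.145,0,0,0,0,-1]

```text
t: 20.32
ee_pos: [0.5409, 0.0357, 0.1499]
tcp_rot: [0.507, 0.494, 0.506, -0.492]
wrist_force: [-1.4, -0.1, 1.0]
width: 0.0104
```

Request:
drive_tool:
  series: [0,0.01,0,0,0,0,-1,0,0.02,0,0,0,0,-1]

```text
t: 20.58
ee_pos: [0.5434, 0.0358, 0.1499]
tcp_rot: [0.507, 0.493, 0.507, -0.493]
wrist_force: [-5.4, 0.3, 3.7]
width: 0.0098
```

Request:
drive_tool:
  series: [0,0.008,0,0,0,0,-1,0,0.014,0,0,0,0,-1]

```text
t: 20.82
ee_pos: [0.5435, 0.0358, 0.1499]
tcp_rot: [0.506, 0.492, 0.508, -0.494]
wrist_force: [-9.7, -0.4, 5.5]
width: 0.0096
```

```bash
python3 - <<'E'
from h import *
np.set_printoptions(precision=4,suppress=True)
o=readout.get_obs()
print(tool(),o['wrist_force'],o['width']);
i,d=get_image('wrist');save(i,'w10')
i,d=get_image('scene');save(cv2.resize(i[220:370,230:430],None,fx=4,fy=4),'s10')
E
```

```text
[[-0.0036  0.9996  0.0276  0.5435]
 [ 0.0002  0.0276 -0.9996  0.0358]
 [-1.     -0.0036 -0.0003  0.1499]
 [ 0.      0.      0.      1.    ]] [-9.6838 -0.4335  5.5327] 0.00957195406343898
```

View pics/w10.png

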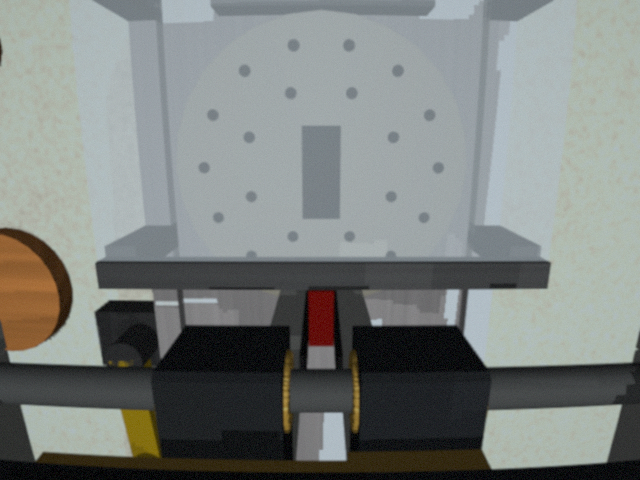

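View pics/s10.png

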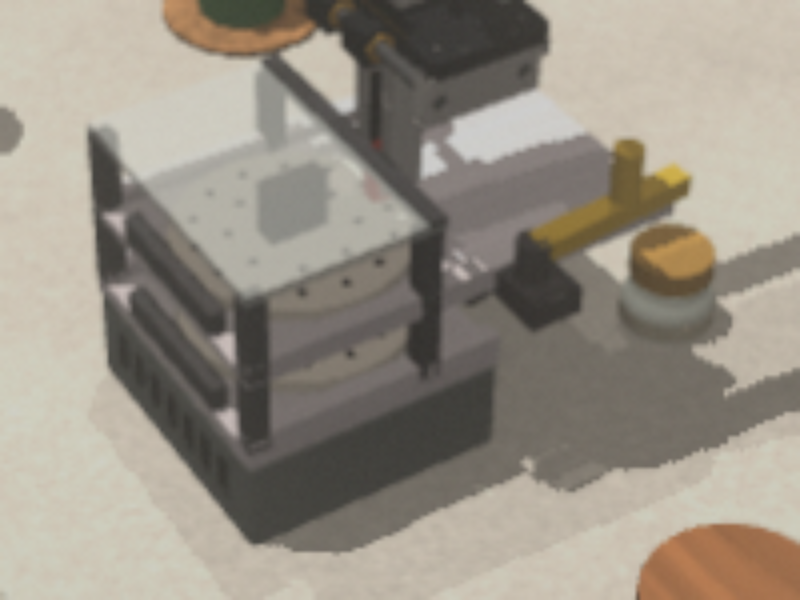

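Request:
drive_tool:
  series: [0,0.014,0,0,0,0,-1,0,0.025,0,0,0,0,-1]

```text
t: 21.18
ee_pos: [0.544, 0.0358, 0.1498]
tcp_rot: [0.504, 0.49, 0.51, -0.496]
wrist_force: [-14.0, -0.7, 8.1]
width: 0.0097
```

Request:
drive_tool:
  series: [0,-0.003,0,0,0,0,-1,0,-0.003,0,0,0,0,-0.7,0,-0.003,0,0,0,0,-0.4,0,-0.003,0,0,0,0,-0.2,0,-0.003,0,0,0,0,-0.2]

```text
t: 21.8
ee_pos: [0.5437, 0.0357, 0.1497]
tcp_rot: [0.504, 0.49, 0.51, -0.496]
wrist_force: [-0.9, -0.7, 0.1]
width: 0.0372
```

```bash
python3 - <<'E'
from h import *
np.set_printoptions(precision=4,suppress=True)
o=readout.get_obs()
print(tool(),o['wrist_force'],o['width'],o['t']);
plan([.543,.0358,.24],-88.4,0)
E
```

```text
[[-0.0114  0.9996  0.0275  0.5437]
 [-0.0002  0.0275 -0.9996  0.0357]
 [-0.9999 -0.0114 -0.0001  0.1497]
 [ 0.      0.      0.      1.    ]] [-0.8748 -0.7183  0.0817] 0.03715828324757133 21.8
shift [-0.602 -0.012 -0.001] turn [-0.0001 -0.      0.0018] rows 2
```

Request:
drive_tool:
  series: [-0.1,-0.005,0,0,0,0.0018,-0.2,-0.4,-0.005,0,0,0,0.0018,-0.2,-0.75,-0.01,0,0,0,0.0018,-0.2,-0.75,-0.3,0,0,0,0.0018,-0.2,-0.75,-0.6,0,0,0,0.0018,-0.2]

```text
t: 22.42
ee_pos: [0.4548, 0.0332, 0.2655]
tcp_rot: [0.508, 0.494, 0.506, -0.492]
wrist_force: [0.0, -0.6, -0.3]
width: 0.0378
```

```bash
python3 m2.py 11 plate_tab keeper_knob keeper_hinge plate_grip
```

```text
plate_tab [([108.6, 320.1], 0.92)]
   depth [0.543  0.0371 0.1546]
keeper_knob [([255.7, 182.9], 0.6)]
   depth [0.4504 0.1215 0.1744]
keeper_hinge [([154.7, 186.3], 0.79)]
   depth [0.512  0.1269 0.1417]
plate_grip []
22.675 [0.4557 0.0333 0.2643]
```

View pics/w11.png

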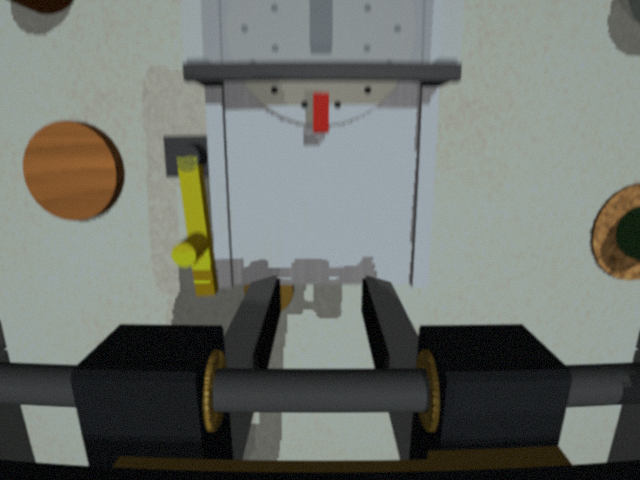

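```bash
python3 - <<'E'
from h import *
import pickle
np.set_printoptions(precision=4,suppress=True)
T,_=pickle.load(open('w11.pkl','rb'));d=np.load('w11.npy')
X=np.full((480,640,3),np.nan);r,c=np.nonzero(d>0);X[r,c]=cloud('wrist',d,np.ones((480,640),bool),T)
def sub(r0,r1,c0,c1,z0,z1):
    P=X[r0:r1,c0:c1].reshape(-1,3);return P[(P[:,2]>z0)&(P[:,2]<z1)]
t=sub(85,140,305,335,.150,.162);k=sub(225,280,160,215,.168,.180);a=sub(150,225,170,215,.135,.149)
for n,P in(('t',t),('knob',k),('arm',a)): print(n,len(P),P.mean(0),cv2.minAreaRect((P[:,:2]*1000).astype(np.float32)))
H=[]
for cc in range(190,455,10):
    z=X[50:100,cc,2];kk=np.nonzero(z>.163)[0]
    if len(kk):H.append(atz('wrist',(50+kk.max()+.5,cc),.1695,T)[:2])
H=np.array(H);p=np.polyfit(H[:,1],H[:,0],1);print('roof',p,np.polyval(p,.037))
plan([.4505,.1225,.21],1.6,0)
plan([.4505,.1225,.21],-60,0)
E
```

```text
t 637 [0.5424 0.0368 0.1555] ((542.3912963867188, 36.79262161254883), (23.8499698638916, 9.495726585388184), 1.4167243242263794)
knob 547 [0.4529 0.1208 0.173 ] ((452.451416015625, 121.4363021850586), (15.690258026123047, 15.879472732543945), 24.346393585205078)
arm 1751 [0.4907 0.1245 0.1411] ((489.3325500488281, 125.96273040771484), (52.30050277709961, 18.596635818481445), 3.2080399990081787)
roof [-0.0278  0.5605] 0.5595021430805263
shift [ 0.362 -0.019 -0.596] turn [-0.2501  0.0003 -0.0003] rows 9
shift [ 0.362 -0.019 -0.596] turn [-0.0789  0.0001 -0.0004] rows 3
```

```bash
python3 - <<'E'
from h import *
plan([.4527,.1205,.21],-88.4,0);plan([.4527,.1205,.168],-88.4,0)
E
```

```text
shift [ 0.362 -0.005 -0.582] turn [-0.0001  0.     -0.0004] rows 2
shift [ 0.642 -0.005 -0.582] turn [-0.0001  0.     -0.0004] rows 3
```

Request:
drive_tool:
  series: [0,-0.005,-0.3,0,0,0,-0.1,0.1,-0.005,-0.582,0,0,-0.0004,-0.1,0.3,-0.005,-0.582,0,0,-0.0004,-0.1,0.362,-0.005,-0.582,0,0,-0.0004,-0.1]

```text
t: 23.18
ee_pos: [0.4526, 0.121, 0.2078]
tcp_rot: [0.506, 0.492, 0.508, -0.494]
wrist_force: [0.1, -0.1, 0.7]
width: 0.0421
```

```bash
python3 - <<'E'
from h import *
plan([.4527,.1205,.168],-88.4,0)
i,d=get_image('wrist');save(i,'w12')
E
```

```text
shift [0.266 0.002 0.003] turn [0.0001 0.0001 0.0006] rows 1
```

View pics/w12.png

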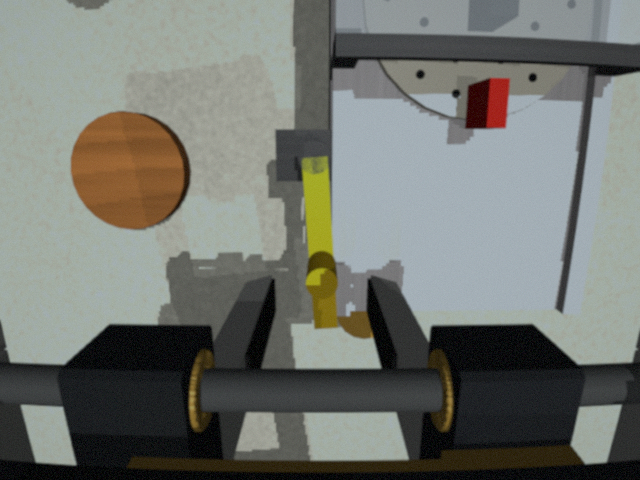

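The knob (280,321) is centred between the fingers.

Request:
drive_tool:
  series: [0.15,0,0,0,0,0.0006,-0.1,0.262,0,0,0,0,0.0006,-0.1,0.262,0,0,0,0,0.0006,-0.5,0.262,0,0,0,0,0.0006,-0.8,0.262,0,0,0,0,0.0006,-1]
  force: 8

```text
t: 23.85
ee_pos: [0.4529, 0.1205, 0.1694]
tcp_rot: [0.507, 0.493, 0.506, -0.493]
wrist_force: [0.1, 1.0, 0.1]
width: 0.0158
```

```bash
python3 - <<'E'
from h import *
np.set_printoptions(precision=3,suppress=True)
o=readout.get_obs();T=tool();print(T,o['width'],o['wrist_force'])
piv=np.array([.5125,.1265]);k=T[:2,3];v=k-piv;r=np.linalg.norm(v);a0=np.arctan2(v[1],v[0])%(2*np.pi);a1=np.radians(270)+.0275
print(r,np.degrees(a0),np.degrees(a1))
for f in np.linspace(0,1,11)[1:]:
    a=a0+f*(a1-a0);p=piv+(.06)*np.array([np.cos(a),np.sin(a)])
    d=T[:3,:3].T@(np.r_[p,.168]-T[:3,3]);print(p,d/.15)
E
```

```text
[[ 0.002  1.     0.028  0.453]
 [-0.     0.028 -1.     0.121]
 [-1.     0.002  0.     0.169]
 [ 0.     0.     0.     1.   ]] 0.015794953509239627 [0.083 0.992 0.061]
0.059890113239539876 185.72260339412932 271.57563393660973
[0.454 0.112] [0.009 0.008 0.059]
[0.457 0.103] [0.009 0.026 0.117]
[0.461 0.095] [0.009 0.051 0.171]
[0.467 0.088] [0.009 0.085 0.22 ]
[0.473 0.081] [0.009 0.126 0.264]
[0.48  0.076] [0.009 0.173 0.301]
[0.488 0.072] [0.01  0.224 0.331]
[0.496 0.069] [0.01  0.28  0.353]
[0.505 0.067] [0.01  0.338 0.367]
[0.514 0.067] [0.01  0.398 0.371]
```

Request:
drive_tool:
  series: [0,0.008,0.059,0,0,0,-1,0,0.026,0.117,0,0,0,-1,0,0.051,0.171,0,0,0,-1,0,0.085,0.22,0,0,0,-1,0,0.126,0.264,0,0,0,-1]

```text
t: 24.48
ee_pos: [0.4735, 0.0809, 0.1697]
tcp_rot: [0.507, 0.494, 0.506, -0.493]
wrist_force: [-1.3, 2.4, 1.3]
width: 0.0156
```

```bash
python3 - <<'E'
from h import *
np.set_printoptions(precision=3,suppress=True)
o=readout.get_obs();T=tool();print(T,o['width'],o['wrist_force'])
piv=np.array([.5125,.1265]);k=T[:2,3];v=k-piv;r=np.linalg.norm(v);a0=np.arctan2(v[1],v[0])%(2*np.pi);a1=np.radians(270)+.0275
print(r,np.degrees(a0),np.degrees(a1))
for f in np.linspace(0,1,6)[1:]:
    a=a0+f*(a1-a0);p=piv+(.06)*np.array([np.cos(a),np.sin(a)])
    d=T[:3,:3].T@(np.r_[p,.168]-T[:3,3]);print(p,d/.15)
E
```

```text
[[ 0.002  1.     0.027  0.474]
 [-0.     0.027 -1.     0.081]
 [-1.     0.002  0.     0.17 ]
 [ 0.     0.     0.     1.   ]] 0.01562759987624041 [-1.296  2.45   1.292]
0.0599699315841443 229.44323403543737 271.57563393660973
[0.481 0.076] [0.012 0.046 0.036]
[0.488 0.072] [0.012 0.097 0.065]
[0.497 0.069] [0.012 0.152 0.086]
[0.505 0.067] [0.012 0.21  0.099]
[0.514 0.067] [0.012 0.268 0.103]
```

Request:
drive_tool:
  series: [0,0.046,0.036,0,0,0,-1,0,0.097,0.065,0,0,0,-1,0,0.152,0.086,0,0,0,-1,0,0.21,0.099,0,0,0,-1,0,0.262,0.103,0,0,0,-1]

```text
t: 25.1
ee_pos: [0.5138, 0.0663, 0.1699]
tcp_rot: [0.507, 0.494, 0.506, -0.493]
wrist_force: [-1.6, 1.4, 2.0]
width: 0.0159
```

Request:
drive_tool:
  series: [0,0.01,0,0,0,0,-1,0,0.02,0,0,0,0,-1]

```text
t: 25.35
ee_pos: [0.5168, 0.0663, 0.1698]
tcp_rot: [0.508, 0.493, 0.506, -0.493]
wrist_force: [-0.8, 1.6, 0.8]
width: 0.0156
```

Request:
drive_tool:
  series: [0,0.01,0,0,0,0,-1,0,0.02,0,0,0,0,-1]

```text
t: 25.6
ee_pos: [0.5177, 0.0663, 0.1698]
tcp_rot: [0.506, 0.492, 0.507, -0.494]
wrist_force: [-10.0, 0.8, 6.2]
width: 0.0157
```

```bash
python3 m2.py 13 keeper_knob
```

```text
keeper_knob [([327.4, 324.5], 0.65), ([18.3, 16.8], 0.64)]
25.7 [0.5176 0.0663 0.1697]
```

View pics/w13.png

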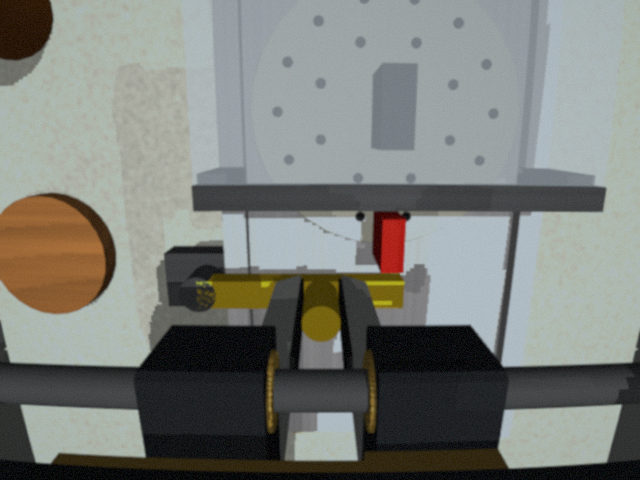

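Force rises to 10 N at the stop and the arm (290,305) lies across the front, parallel to the roof bar.

Request:
drive_tool:
  series: [0,0.003,0,0,0,0,-0.8,0,0,0,0,0,0,-0.5,0,0,0,0,0,0,-0.25,0,0,0,0,0,0,-0.25]

```text
t: 26.2
ee_pos: [0.518, 0.0661, 0.1696]
tcp_rot: [0.506, 0.492, 0.507, -0.494]
wrist_force: [-0.1, 0.2, -0.7]
width: 0.0347
```

Request:
drive_tool:
  series: [-0.1,0,0,0,0,0,-0.25,-0.35,0,0,0,0,0,-0.25,-0.65,0,0,0,0,0,-0.25,-0.8,-0.3,0,0,0,0,-0.25,-0.8,-0.6,0,0,0,0,-0.25]

```text
t: 26.82
ee_pos: [0.4288, 0.0638, 0.2938]
tcp_rot: [0.508, 0.494, 0.505, -0.493]
wrist_force: [0.5, 0.7, -0.1]
width: 0.0351
```

```bash
python3 m2.py 14 keeper_knob keeper_hinge plate_tab; python3 - <<'E'
from h import *
import pickle
np.set_printoptions(precision=4,suppress=True)
T,_=pickle.load(open('w14.pkl','rb'));d=np.load('w14.npy')
X=np.full((480,640,3),np.nan);r,c=np.nonzero(d>0);X[r,c]=cloud('wrist',d,np.ones((480,640),bool),T)
P=X.reshape(-1,3);w=(P[:,0]>.49)&(P[:,0]<.535)&(P[:,1]<.115)&(P[:,1]>.015)
k=P[w&(P[:,2]>.168)&(P[:,2]<.18)];print('knob',k.mean(0),len(k))
a=P[w&(P[:,2]>.136)&(P[:,2]<.147)];print('arm',cv2.minAreaRect((a[:,:2]*1000).astype(np.float32)))
t=P[(P[:,0]>.526)&(P[:,0]<.558)&(abs(P[:,1]-.037)<.01)&(P[:,2]>.15)&(P[:,2]<.162)];print('tab',t.mean(0))
i,d=get_image('top');save(i,'t14');i,d=get_image('scene');save(i,'s14')
E
```

```text
keeper_knob [([118.9, 320.2], 0.85)]
   depth [0.5111 0.0672 0.1746]
keeper_hinge [([118.5, 238.9], 0.82)]
   depth [0.5117 0.1265 0.141 ]
plate_tab [([74.6, 364.4], 0.9)]
   depth [0.5423 0.0379 0.1563]
27.025 [0.4285 0.0639 0.2913]
knob [0.5136 0.0674 0.1734] 501
arm ((518.91845703125, 71.3521728515625), (27.299449920654297, 87.97891235351562), 3.1318390369415283)
tab [0.5422 0.0369 0.1554]
```

View pics/w14.png

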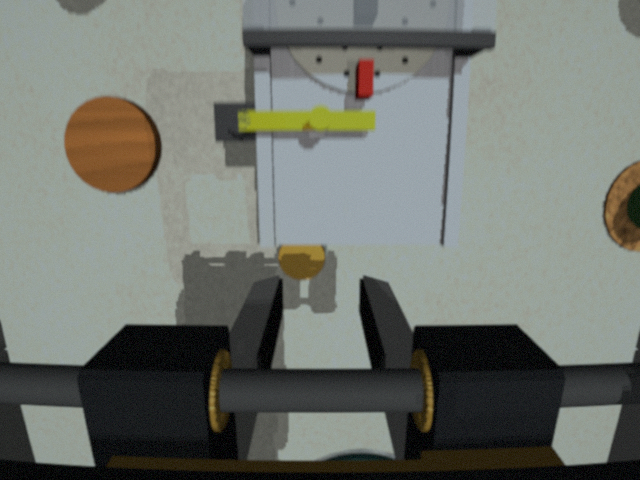

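View pics/s14.png

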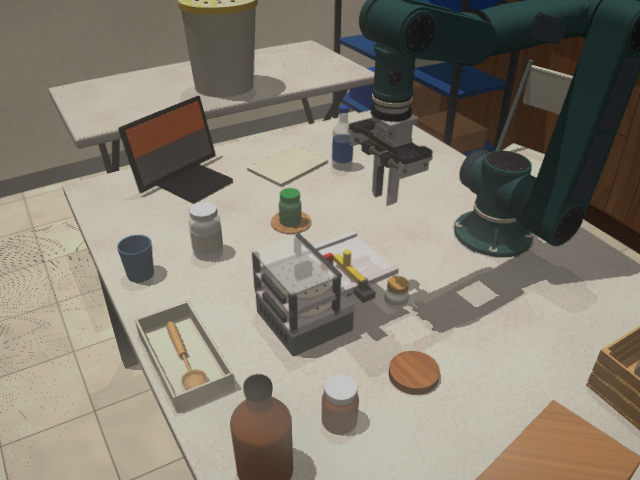

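```bash
python3 - <<'E'
from h import *
import pickle
T,_=pickle.load(open('w14.pkl','rb'));i=cv2.imread('pics/w14.png').astype(int);d=np.load('w14.npy')
b,g,r=i[:,:,0],i[:,:,1],i[:,:,2]
m=(r>b+70)&(g>b+60);m[:90]=0;m[150:]=0
for lo,hi in ((245,300),(335,372),(245,372)):
  for f in (np.min,np.max):
    E=[]
    for c in range(lo,hi):
        if lo==245 and hi==372 and 300<c<338: continue
        k=np.nonzero(m[:,c])[0]
        if len(k): E.append(atz('wrist',(f(k),c),.1413,T)[:2])
    E=np.array(E);p=np.polyfit(E[:,1],E[:,0],1);print(lo,hi,f.__name__,p,'yaw',-p[0])
H=[]
for cc in range(255,490,5):
    z=d[20:60,cc];X=[atdepth('wrist',(20+k,cc),z[k],T)[2] for k in range(40)]
    kk=np.nonzero(np.array(X)>.163)[0];H.append(atz('wrist',(20+kk.max()+.5,cc),.1695,T)[:2])
H=np.array(H);p=np.polyfit(H[:,1],H[:,0],1);print('roof',p)
E
```

```text
245 300 min [-0.03549271  0.52009739] yaw 0.03549271186997447
245 300 max [-0.04379104  0.50911199] yaw 0.04379103668005727
335 372 min [-0.02197907  0.51914987] yaw 0.021979068695414803
335 372 max [-0.05636914  0.50899365] yaw 0.05636913578379751
245 372 min [-0.02980656  0.5195117 ] yaw 0.02980655869950168
245 372 max [-0.03446527  0.50812422] yaw 0.03446527385725406
roof [-0.03309047  0.55956698]
```

```bash
python3 -c "
import cv2
i=cv2.imread('pics/t14.png')[140:340,130:480];cv2.imwrite('pics/t14c.png',cv2.resize(i,None,fx=2.2,fy=2.2,interpolation=2))"
```

```text
(no output)
```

View pics/t14c.png

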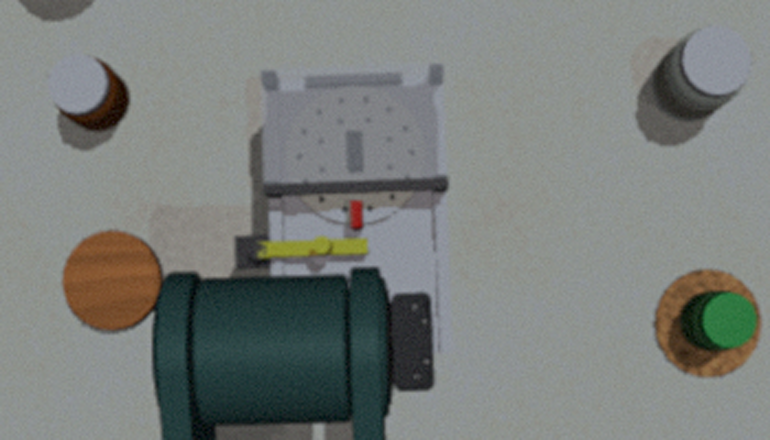

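```bash
python3 - <<'E'
from h import *
print(atz('top',(285.5,460.9),.095),readout.get_obs()['t'],readout.get_obs()['wrist_force'])
print(ticket.job_done())
E
```

```text
[ 0.44465618 -0.31188004  0.095     ] 27.125 [ 0.16157145  0.86646809 -0.0027673 ]
the job is handed in; nothing more can be done
None
```

The whole job was carried out in the order asked and handed in at 27.1 s, with the gripper open and clear of everything; no verdict was given.

- **Jar:** it stands upright on the coaster. Its lid centre measures (0.445, -0.312) m, about 2 mm from the coaster's centre.
- **Plate:** I laid it on the cleared feed shelf with the red tab facing out and let go. I then slid it in by the tab until it stopped hard, at about 14 N with no further movement. The tab came out about 17 mm in front of the roof edge, where the drawing gives 19 mm; I put that down to calibration error of about 2 mm.
- **Keeper:** I swung it by its knob until it stopped at about 10 N, then let go. Afterwards the arm lay parallel to the roof bar, at 0.030–0.034 rad against 0.033 rad. The tool had crept about 4 mm past the knob, so the fingers slipped a little at the stop.
- **Other plate and jars:** none looked moved in the last pictures. I checked these by eye, not by measuring.

The top and wrist cameras differed by 2–4 mm on the rack's position, so I placed the plate by what the wrist camera saw. The plate also read about 0.5–1° nose-down while carried.

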